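# Put the slide rack away and lid the staining dishes

## Task

The slide-staining ware has been washed and is dry: stand the slide rack in the rectangular trough, then close all four dishes against dust, each with the lid that belongs to it by shape and size. Every lid must end lying level with its plug down inside the mouth of its dish, and all dishes stay standing on the bench. Set everything down without dropping it, and do not knock over the tall bottle that stands close behind the dishes.

Things in the scene. Friction and masses are not known exactly. Their poses are not given: they have to be found in the camera images.
- trough: Rectangular white porcelain staining trough, open at the top, loose on the bench (about 0.45 kg). Outside 106 mm (its x) by 78 mm (its y), 42 mm high, walls and floor 4 mm thick, mouth 98 x 70 mm. Origin at the centre of its underside, z up. Takes the slide rack, then the hooded rectangular lid; long sides along long sides, either way round.
- square_jar: Square white porcelain jar, open at the top, loose (about 0.35 kg). Outside 62 x 62 mm, 60 mm high, walls and floor 4 mm, mouth 54 x 54 mm. Origin at the centre of its underside, z up. Takes the square lid with edges parallel, any quarter turn.
- wide_dish: Low wide round white porcelain dish, open at the top, loose (about 0.35 kg). Rim 80 mm across outside, 40 mm high, wall and floor 4 mm, mouth about 71 mm across. Origin at the centre of its underside, z up. Takes the larger round lid.
- small_jar: Narrow round white porcelain jar, open at the top, loose (about 0.30 kg). Rim 54 mm across outside, 54 mm high, wall and floor 4 mm, mouth about 45 mm across. Origin at the centre of its underside, z up. Takes the smaller round lid.
- trough_lid: White hooded rectangular lid of the trough, 0.16 kg, hollow below. Origin: centre of the underside of its plug frame (88 x 60 mm, 7 mm deep), on which it stands; z up. Flange 110 (x) x 82 (y) mm, underside at z = 7 mm; flat hood top at z = 39 mm; on it a bar grip along x, 44 x 12 mm, straight from z = 46 to 66 mm (top). Seated: origin 35 mm above the trough's; 5 mm play each side.
- square_lid: Flat square white lid, 0.10 kg. Origin: centre of the underside of its plug (44 x 44 mm, 7 mm deep), on which it stands; z up. Flange 66 x 66 mm, z = 7 to 11 mm, raised middle to 13 mm; central square knob 16 x 16 mm, sides along x and y, z = 23 to 41 mm (top). Seated: origin 53 mm above the square jar's; 5 mm play each side.
- wide_lid: Larger round white lid, 0.12 kg. Origin: centre of the underside of its plug (60 mm across, 7 mm deep, bevelled), on which it stands; z up. Flange 86 mm across, z = 7 to 13 mm; central round knob 18 mm across at z = 26 to 37 mm, top at 41 mm. Seated: origin 33 mm above the wide dish's; 5 mm play each side.
- small_lid: Smaller round white lid, 0.08 kg. Origin: centre of the underside of its plug (34 mm across, 7 mm deep, bevelled), on which it stands; z up. Flange 60 mm across, z = 7 to 13 mm; central round knob 18 mm across at z = 26 to 37 mm, top at 41 mm. Seated: origin 47 mm above the small jar's; 5 mm play each side.
- slide_rack: Steel slide rack with ten glass slides on edge, 0.16 kg. 84 (x) x 56 (y) mm, body 30 mm high; over it a bail handle: a bar along x, 50 mm long, 9 mm wide, z = 50 to 62 mm. Origin: centre of its underside, z up. Fits the trough with 7 mm play each side, long side along long side, either way round, standing on its floor (4 mm above the trough's origin).
- tall_bottle: Tall white plastic bottle with a blue cap, 66 mm across, 165 mm high, 0.36 kg, loose, standing close behind the dishes (a like one stands at the wall); a bystander that must stay standing. Origin at the centre of its underside, z up.
Not all that is in view belongs to the job. Leave any red look-alike of the small_lid alone.

How it is judged:
At the end, for the whole second after the job is handed in: Each lid is seated in its own dish: centre within 11 mm, height within 3.5 mm of fully seated, level within 0.08 rad. The rack stands level on the trough floor under the lid (centre within 14 mm, underside under 8 mm above the trough underside). All dishes stand upright on the bench; all is at rest (horizontal distance between trough_lid and trough below 0.011 m and z of trough_lid in the frame of trough between 0.031 and 0.0385 m and angle between each of trough_lid, trough, square_lid, square_jar, wide_lid, wide_dish, small_lid, small_jar, slide_rack's own z axis and vertical below 0.08 rad and height (world z) of each of trough, square_jar, wide_dish, small_jar below 0.005 m and linear speed of each of trough_lid, square_lid, wide_lid, small_lid, slide_rack below 0.02 m/s and horizontal distance between square_lid and square_jar below 0.011 m and z of square_lid in the frame of square_jar between 0.049 and 0.0565 m and horizontal distance between wide_lid and wide_dish below 0.011 m and z of wide_lid in the frame of wide_dish between 0.029 and 0.0365 m and horizontal distance between small_lid and small_jar below 0.011 m and z of small_lid in the frame of small_jar between 0.043 and 0.0505 m and horizontal distance between slide_rack and trough below 0.014 m and z of slide_rack in the frame of trough below 0.008 m); the robot touches nothing.
It fails at once if the tall bottle is knocked over (angle between tall_bottle's own z axis and vertical above 0.5 rad).
It fails at once if a lid or the rack is dropped (falls free by about 2 cm or more) ((linear speed of trough_lid above 0.6 m/s and contact force between the fingers and trough_lid below 0.05 N) or (linear speed of square_lid above 0.6 m/s and contact force between the fingers and square_lid below 0.05 N) or (linear speed of wide_lid above 0.6 m/s and contact force between the fingers and wide_lid below 0.05 N) or (linear speed of small_lid above 0.6 m/s and contact force between the fingers and small_lid below 0.05 N) or (linear speed of slide_rack above 0.6 m/s and contact force between the fingers and slide_rack below 0.05 N)).
It also fails if it takes over 122 s, if anything falls off the work surface, if the arm or the gripper's body presses on something with over 40 N, if the wrist force passes 120 N, or if a joint passes its speed limit or range.

## Robot

A 6-joint arm with a two-finger parallel gripper is mounted at the origin on a cart in front of the work surface, level with it; the furniture and walls round the work are solid. World frame = base frame: x ahead of the robot, y to its left, z up, the work surface at z = 0. Lengths are in m, angles in rad, forces in N, time in s.
With the tool pointing down it reaches from about 0.425 to 0.95 m from the base axis. Payload 3.5 kg.
Tool frame: the origin (TCP) lies midway between the tips of the shut fingers; the grasp point (between the pads) lies robot.grip_point_offset behind it (robot.grip_point_offset is the distance from the TCP to the grasp point, in m); z points along the fingers, y is the direction in which the jaws open and shut (so a half turn about z gives the same grasp; the last joint's range is limited). The gripper opens to 85 mm and grips with 20 to 120 N. Pads are 22 mm wide; open, the fingers measure 114 mm over their backs; the gripper's body (76 mm by 85 mm) begins 54 mm behind the grasp point. The pads swing forward as they close: fully open they stand 13 mm farther back than shut.
Start: joints at [0.961, 0.286, 1.577, -0, 1.279, -0.15], TCP at [0.3, 0.605, 0.231] pointing down, gripper open.
Joint ranges: [-2.77, 2.77], [-0.9, 2.22], [0.21, 2.48], [-1.53, 4.67], [0.24, 2.81], [-2.84, 2.84]. Speed limits (rad/s): [2.79, 2.79, 3.14, 3.14, 3.14, 3.14].

## Interface

Orientations are given as a unit quaternion [w, x, y, z].
In Python, from cell import robot, imaging gives the robot as it stands.
- The arm moves only by the tool step_arm, never from a script. Its arguments are lists of equal length, an entry for each row: "translation": the shift along the tool's x, y, z in mm, a list of three; "angular": the turn, a rotation vector about the tool's x, y, z in rad, a list of three; "hand": the gripper's target within -1 to 1 (fully open at 1, half-way at 0, shut at -1). A call has 1 to 12 rows; each row is the pose to reach, as a shift and turn from the pose commanded when the call began, along the tool's axes at that moment; what a row does not reach only later rows make up. A row lasts 1/10 s, in which the tool goes at most 50 mm and 8.59 degrees, less where a joint would pass 70% of its speed; a pose out of reach is approached as far as the arm can. A call with a gripper value outside its range is refused whole. The fingers move at their own pace and stop on an object; "grip_force" is the grip in N (left out, the last holds). Time passes only in rows, so rows that repeat a pose let the fingers close. It gives the time, the measured TCP pose, the force and the opening at its end, in the units of the state.
- robot.observe(): the state, without advancing time (a new reading comes with each control period).
- imaging.snapshot(name): name is "scene" or "side" or "wrist"; returns the picture (384x512x3 uint8, red, green, blue); there is no depth.
- imaging.camera_model(name): a dict with "camera_matrix" (3x3 intrinsics, pixels), "rvec" (rotation vector, rad) and "tvec" (3), from world to camera coordinates, as OpenCV has them. Camera axes: x right, y down, z forward; pixel columns grow to the right and rows downward; lengths in m; the calibration is good to about 2 mm. A picture is of the moment at which its call begins: read the wrist's pose just before it. camera_model takes no time and is no camera call; for the wrist camera it gives the pose at the moment of the call.
- robot.hand_in(): hands the job in, once; it reports no verdict.
The state is a dict: "time_s": time; "joints": joint angles; "joint_vel": joint speeds; "joint_efforts": joint torques, N m; "ee_pos": TCP position; "eef_rot": TCP orientation; "contact_force": force on the tool from outside, world axes, zero at the start; "ft_torque": the same for the moment, N m; "width": finger opening in m.
Only numpy, scipy, OpenCV 4.12 (cv2) and the standard library are available. Lean on these libraries where they do the work, as an engineer would, in place of code of your own. Each camera call takes 0.05 s, during which the arm holds its last target.

## Working session

There is one attempt and no reset: what is moved stays moved. The work goes in short steps, Python scripts to look and compute and a tool call to move; the robot and the scene stay as the last step left them, time stands still between calls to the robot, and variables do not carry over. Pictures are saved under pics/ and viewed, and the job is handed in when it is done.

Besides the shell and the picture viewer there is one more tool, called after "Call:" in YAML: its name, and indented under it one key for each argument. step_arm: Moves the arm, as the interface text tells. Its arguments: {"type":"object","properties":{"translation":{"type":"array","items":{"type":"array","items":{"type":"number"}}},"angular":{"type":"array","items":{"type":"array","items":{"type":"number"}}},"hand":{"type":"array","items":{"type":"number"}},"grip_force":{"type":"number"}},"required":["translation","angular","hand"]}

```bash
ls; mkdir -p pics; python3 - <<'E'
from cell import robot, imaging
import cv2,numpy as np
s=robot.observe();print(s); print(robot.grip_point_offset)
for n in ["scene","side","wrist"]:
    m=imaging.camera_model(n);im=imaging.snapshot(n)
    R=cv2.Rodrigues(np.array(m['rvec'],float))[0];print(n,m['camera_matrix'],-R.T@np.array(m['tvec']).ravel(),R[2])
    cv2.imwrite(f'pics/{n}0.png',cv2.cvtColor(im,cv2.COLOR_RGB2BGR))
E
```

```text
pics
{'time_s': 0.0, 'joints': array([ 9.60999771e-01,  2.87200743e-01,  1.57820489e+00,  7.11850760e-06,
        1.27860464e+00, -1.49998979e-01]), 'joint_vel': array([-1.37391735e-03,  3.20481881e-04,  1.59050853e-05, -3.05869898e-05,
       -1.52536455e-04, -6.46669703e-04]), 'joint_efforts': array([ 1.34750095e-03, -4.05986094e+01, -2.92624068e+01, -1.14464724e-04,
        5.93684745e-03,  9.98336560e-06]), 'ee_pos': array([0.29912569, 0.60435466, 0.2299087 ]), 'eef_rot': array([-4.51422668e-04,  2.27879812e-01,  9.73688518e-01, -1.12136355e-03]), 'contact_force': array([-0.10318692,  0.72660878,  0.38696173]), 'ft_torque': array([ 0.0219681 ,  0.00616141, -0.03684754]), 'width': 0.08557593941961761}
0.0187
scene [[445.38841292   0.         250.2926333 ]
 [  0.         445.38841292 187.72598017]
 [  0.           0.           1.        ]] [-0.00465306 -0.51518047  0.96285221] [ 0.45128811  0.50413077 -0.73633635]
side [[466.63399805   0.         250.86969039]
 [  0.         466.63399805 194.29593346]
 [  0.           0.           1.        ]] [ 0.12299511 -0.71412154  0.89719991] [ 0.34378928  0.64300415 -0.68436437]
wrist [[292.31943478   0.         260.18647098]
 [  0.         292.31943478 194.87093599]
 [  0.           0.           1.        ]] [0.23435492 0.6353734  0.37493025] [ 0.25080548 -0.12597434 -0.95980575]
```

View pics/scene0.png

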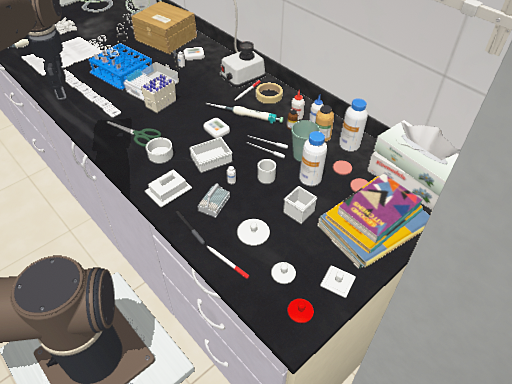

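View pics/side0.png

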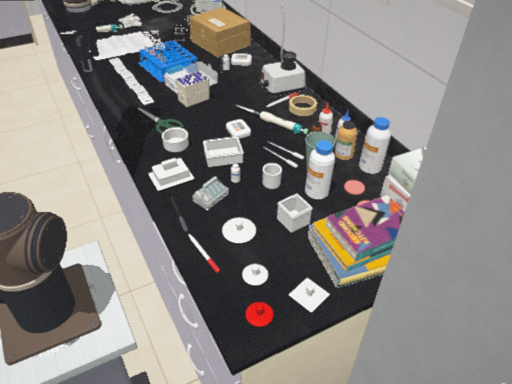

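View pics/wrist0.png

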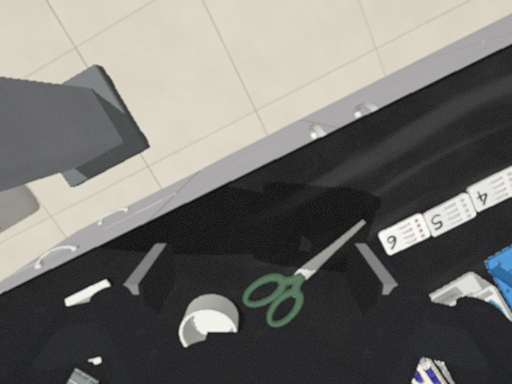

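```bash
python3 - <<'E'
import cv2
a=cv2.imread('pics/scene0.png');b=cv2.imread('pics/side0.png')
def c(im,x,y,w,h,f,n):cv2.imwrite('pics/'+n,cv2.resize(im[y:y+h,x:x+w],None,fx=f,fy=f,interpolation=cv2.INTER_CUBIC))
c(a,130,120,130,100,6,'s1.png');c(a,200,140,130,100,6,'s2.png');c(a,230,210,130,100,6,'s3.png')
c(b,140,120,130,100,6,'d1.png');c(b,210,130,130,100,6,'d2.png');c(b,210,210,130,100,6,'d3.png')
E
```

```text
(no output)
```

View pics/s1.png

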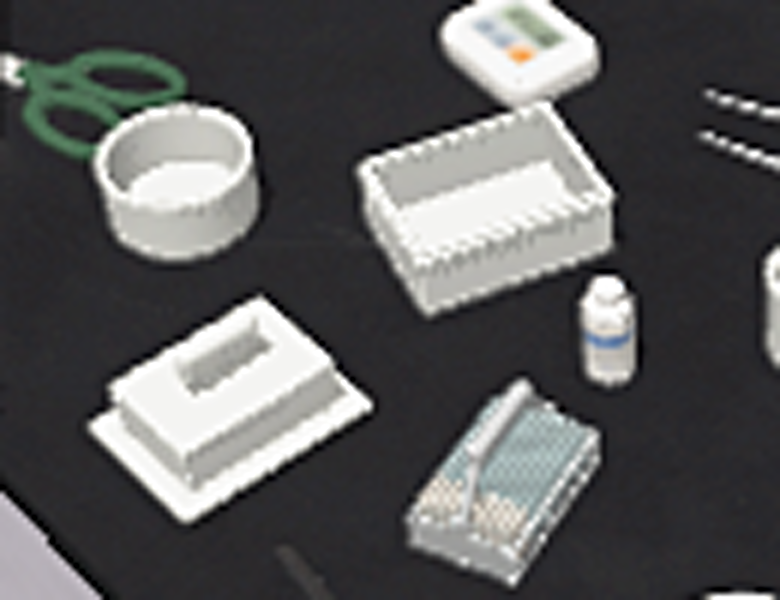

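View pics/s2.png

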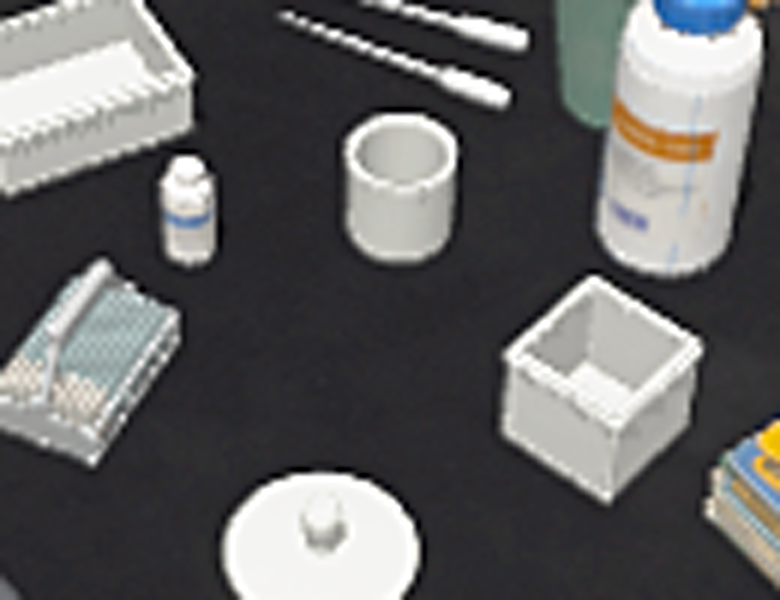

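View pics/s3.png

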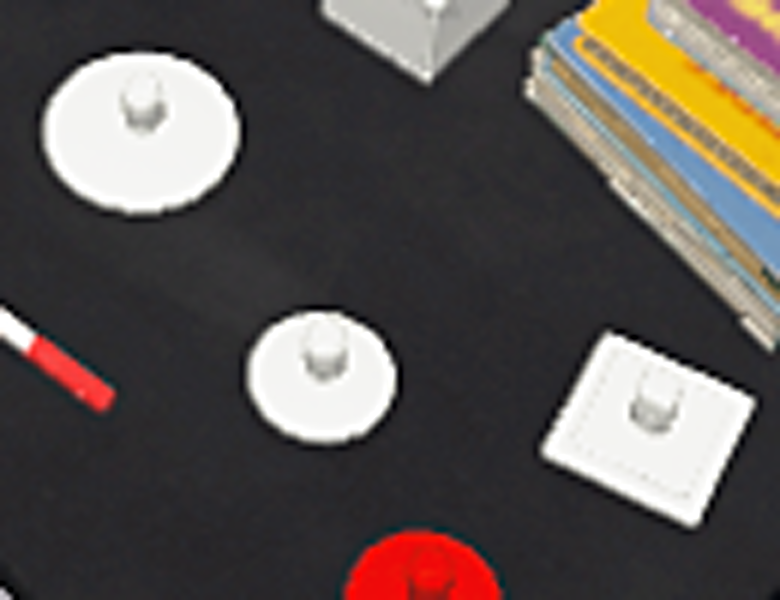

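View pics/d1.png

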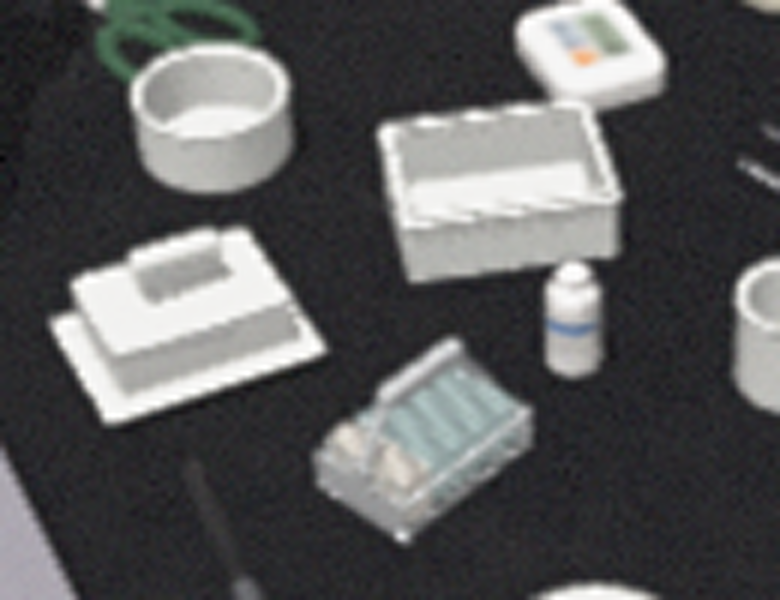

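View pics/d2.png

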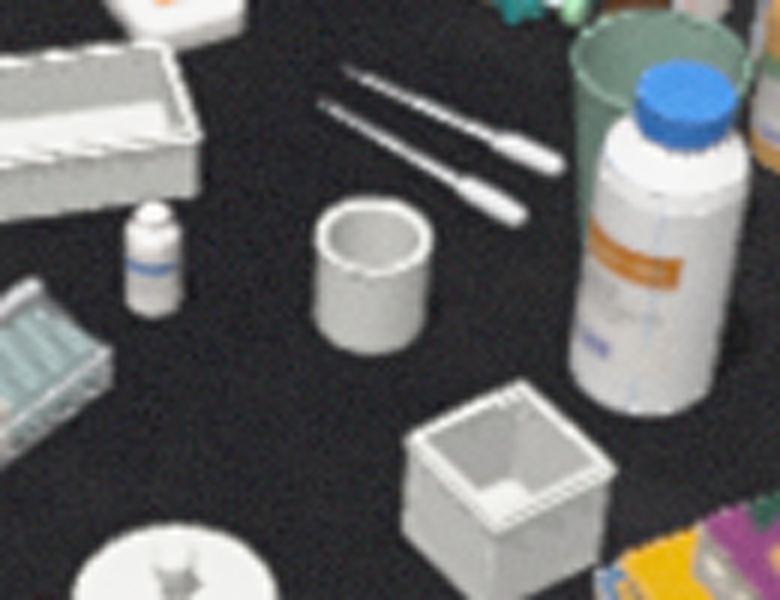

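View pics/d3.png

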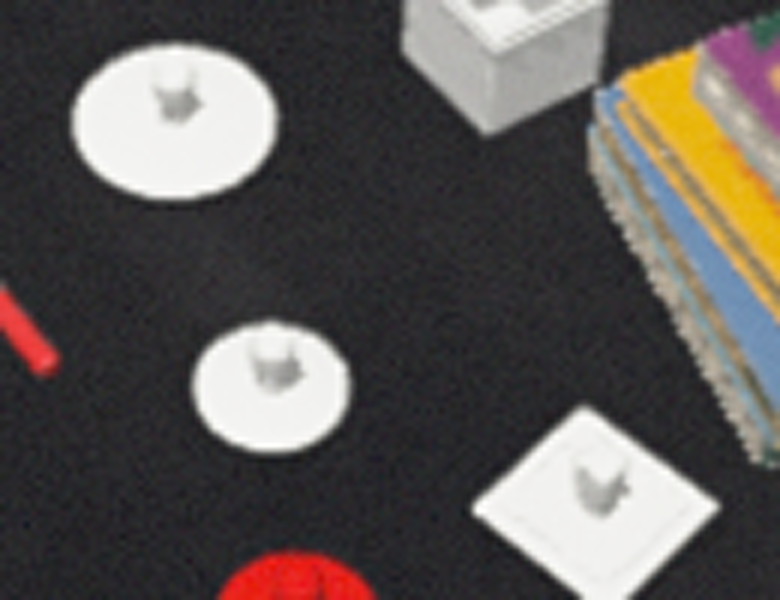

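```bash
cat > fit.py <<'E'
import numpy as np,cv2
from scipy.optimize import least_squares
from cell import imaging
OFF={'s1':('scene',130,120),'s2':('scene',200,140),'s3':('scene',230,210),'d1':('side',140,120),'d2':('side',210,130),'d3':('side',210,210)}
M={n:imaging.camera_model(n) for n in('scene','side')}
def px(c,u,v):
    n,x,y=OFF[c];return n,np.array([(u+.5)/6-.5+x,(v+.5)/6-.5+y])
def proj(n,P):
    m=M[n] if isinstance(n,str) else n
    return cv2.projectPoints(np.array(P,float).reshape(-1,3),np.array(m['rvec'],float),np.array(m['tvec'],float),np.array(m['camera_matrix'],float),None)[0].reshape(-1,2)
def fit(obs,x0,yaw=True):
    # obs: (crop,u,v,(lx,ly,lz))
    pp=[(px(c,u,v),np.array(l)) for c,u,v,l in obs]
    def f(p):
        c,s=np.cos(p[2]),np.sin(p[2]);r=[]
        for (n,q),l in pp:
            r.append(proj(n,[p[0]+c*l[0]-s*l[1],p[1]+s*l[0]+c*l[1],l[2]])[0]-q)
        r=np.array(r).ravel()
        return r if yaw else np.append(r,p[2])
    return least_squares(f,x0,loss='soft_l1')
E
cat > run1.py <<'E'
from fit import *
def rect(crop,pts,hx,hy,z):  # pts in order matching corners (-,-),(+,-),(+,+),(-,+)
    cs=[(-hx,-hy,z),(hx,-hy,z),(hx,hy,z),(-hx,hy,z)]
    return [(crop,p[0],p[1],c) for p,c in zip(pts,cs) if p]
J={}
c=(0,0,0)
J['wide_dish']=([('s1',175,155,(0,0,.04)),('d1',212,95,(0,0,.04))],0)
J['small_jar']=([('s2',401,152,(0,0,.054)),('d2',374,237,(0,0,.054))],0)
J['wide_lid']=([('s3',142,132,(0,0,.012)),('d3',176,121,(0,0,.012))],0)
J['small_lid']=([('s3',322,376,(0,0,.012)),('d3',271,387,(0,0,.012))],0)
# image order: bottom, right, top, left  is counterclockwise in image (world seen from above -> ccw)
J['trough']=(rect('s1',[(428,260),(614,195),(545,102),(360,172)],.053,.039,.042)+rect('s1',[(430,315),(610,248)],.053,.039,0)+rect('d1',[(405,225),(622,195),(585,102),(380,128)],.053,.039,.042)+rect('d1',[(410,282),(615,255)],.053,.039,0),1)
J['trough_lid']=(rect('s1',[(188,522),(373,405),None,(90,428)],.055,.041,.009)+rect('d1',[(110,425),(326,350),None,(50,320)],.055,.041,.009),1)
J['square_jar']=(rect('s2',[(610,418),(703,348),(595,277),(503,352)],.031,.031,.06)+rect('s2',[(608,503),(692,418),None,(505,435)],.031,.031,0)+rect('d2',[(500,532),(617,467),(520,382),(405,437)],.031,.031,.06)+rect('d3',[(488,135)],.031,.031,0),1)
J['square_lid']=(rect('s3',[(697,527),(757,402),(607,330),(541,452)],.033,.033,.010)+rect('d3',[(608,612),(720,505),(583,405),(470,507)],.033,.033,.010),1)
J['rack']=(rect('s1',[(513,588),None,None,(410,540)],.028,.042,0)+rect('s1',[None,(600,432)],.028,.042,.03)+rect('d1',[(405,540),(530,440),None,(318,485)],.028,.042,0)+rect('d1',[None,(532,408)],.028,.042,.03),1)
J['bottle']=([('s2',666,235,(0,0,0)),('d2',643,375,(0,0,0))],0)
for k,(o,y) in J.items():
    best=min((fit(o,[.5,0,a],y) for a in ([0,1.5,3,-1.5] if y else [0])),key=lambda r:r.cost)
    print(k,best.x.round(4),'deg',np.degrees(best.x[2]).round(1),'rms',np.sqrt(np.mean(best.fun[:2*len(o)]**2)).round(2),'r',np.hypot(*best.x[:2]).round(3))
E
python3 run1.py
```

```text
wide_dish [0.4685 0.4358 0.    ] deg 0.0 rms 0.25 r 0.64
small_jar [0.6472 0.1428 0.    ] deg 0.0 rms 0.04 r 0.663
wide_lid [0.4785 0.0132 0.    ] deg 0.0 rms 0.14 r 0.479
small_lid [ 0.4492 -0.1292  0.    ] deg 0.0 rms 0.13 r 0.467
trough [0.575  0.3148 6.046 ] deg 346.4 rms 0.59 r 0.656
trough_lid [0.3995 0.2946 0.0183] deg 1.0 rms 0.32 r 0.496
square_jar [ 0.6258 -0.0136  0.1091] deg 6.3 rms 0.71 r 0.626
square_lid [ 0.5327 -0.2335  0.3126] deg 17.9 rms 0.37 r 0.582
rack [0.4648 0.1672 0.6362] deg 36.5 rms 4.3 r 0.494
bottle [0.7439 0.0513 0.    ] deg 0.0 rms 0.15 r 0.746
```

```bash
sed -i "/J\['rack'\]/s/.028,.042/.042,.028/g" run1.py
sed -i "/J\['bottle'\]/a J['vial']=([('s1',608,375,(0,0,0)),('d1',574,368,(0,0,0))],0)" run1.py; python3 run1.py | egrep 'rack|vial'
cat > go.py <<'E'
import numpy as np,math
from scipy.spatial.transform import Rotation as Ro
from cell import robot
def pose(phi):
    return Ro.from_matrix(np.array([[-math.sin(phi),math.cos(phi),0],[math.cos(phi),math.sin(phi),0],[0,0,-1]]))
def goto(*wps):
    """wps (x,y,z,phi_deg) of TCP; prints shift mm, rotvec, rows for each, from the current pose"""
    s=robot.observe();p0=s['ee_pos'];q=s['eef_rot'];R0=Ro.from_quat([q[1],q[2],q[3],q[0]])
    y=R0.as_matrix()[:,1]
    print('now',p0.round(4),'phi',round(math.degrees(math.atan2(y[1],y[0])),1),'w',round(s['width'],4),'F',s['contact_force'].round(1),'t',s['time_s'])
    pl=np.zeros(3);rl=np.zeros(3)
    for x,yy,z,ph in wps:
        t=R0.inv().apply(np.array([x,yy,z])-p0)*1000
        r=(R0.inv()*pose(math.radians(ph))).as_rotvec()
        n=max(np.linalg.norm(t-pl)/50,math.degrees(np.linalg.norm(r-rl))/8.59)
        print('t',t.round(1).tolist(),'r',r.round(3).tolist(),'rows>=',round(n,1));pl=t;rl=r
E
python3 - <<'E'
from go import *
goto((.4648,.1672,.18,130),(.4648,.1672,.18,-50))
E
```

```text
rack [0.468  0.1677 0.3489] deg 20.0 rms 0.72 r 0.497
vial [0.5588 0.1995 0.    ] deg 0.0 rms 0.2 r 0.593
now [0.2992 0.6045 0.2303] phi 63.7 w 0.0851 F [ 1.3 -1.2  0.1] t 0.15
t [-342.4, -318.3, 50.7] r [-0.001, -0.001, -1.158] rows>= 9.4
t [-342.4, -318.3, 50.7] r [-0.001, 0.002, 1.984] rows>= 21.0
```

```bash
python3 - <<'E'
from go import *
goto((.468,.1677,.20,110))
E
```

```text
now [0.2992 0.6045 0.2303] phi 63.7 w 0.0851 F [ 1.3 -1.2  0.1] t 0.15
t [-345.1, -316.5, 30.7] r [-0.002, -0.001, -0.809] rows>= 9.4
```

Call:
step_arm:
  translation:
    - [-345,-316.5,30.7]
    - [-345,-316.5,30.7]
    - [-345,-316.5,30.7]
    - [-345,-316.5,30.7]
    - [-345,-316.5,30.7]
    - [-345,-316.5,30.7]
    - [-345,-316.5,30.7]
    - [-345,-316.5,30.7]
    - [-345,-316.5,30.7]
    - [-345,-316.5,30.7]
    - [-345,-316.5,30.7]
    - [-345,-316.5,30.7]
  angular:
    - [0,0,-0.809]
    - [0,0,-0.809]
    - [0,0,-0.809]
    - [0,0,-0.809]
    - [0,0,-0.809]
    - [0,0,-0.809]
    - [0,0,-0.809]
    - [0,0,-0.809]
    - [0,0,-0.809]
    - [0,0,-0.809]
    - [0,0,-0.809]
    - [0,0,-0.809]
  hand: [1,1,1,1,1,1,1,1,1,1,1,1]
  grip_force: 40

```text
time_s: 1.35
ee_pos: [0.4681, 0.1679, 0.2004]
eef_rot: [-0.0, -0.173, 0.985, 0.0]
contact_force: [0.1, -0.5, -0.1]
width: 0.0856
```

```bash
cat > wr.py <<'E'
import sys,cv2,numpy as np
from cell import robot,imaging
from go import goto
import json
def shot(name,cam='wrist'):
    m=imaging.camera_model(cam);im=imaging.snapshot(cam)
    cv2.imwrite(f'pics/{name}.png',cv2.cvtColor(im,cv2.COLOR_RGB2BGR))
    json.dump({k:np.array(v).tolist() for k,v in m.items()},open(f'pics/{name}.json','w'))
def crop(name,x,y,w,h,f):
    im=cv2.imread(f'pics/{name}.png');cv2.imwrite(f'pics/{name}_c.png',cv2.resize(im[y:y+h,x:x+w],None,fx=f,fy=f,interpolation=cv2.INTER_CUBIC))
def world(name,u,v,z):
    m=json.load(open(f'pics/{name}.json'));K=np.array(m['camera_matrix']);R=cv2.Rodrigues(np.array(m['rvec']))[0];t=np.array(m['tvec']).ravel()
    c=-R.T@t;d=R.T@np.linalg.inv(K)@[u,v,1];return (c+d*(z-c[2])/d[2])
def overlay(name,P,col=(0,0,255)):
    from fit import proj
    m=json.load(open(f'pics/{name}.json'));return proj(m,P)
E
python3 - <<'E'
from wr import *
goto();shot('w1')
E
```

```text
now [0.4681 0.1679 0.2004] phi 109.9 w 0.0856 F [ 0.1 -0.5 -0.1] t 1.35
```

View pics/w1.png

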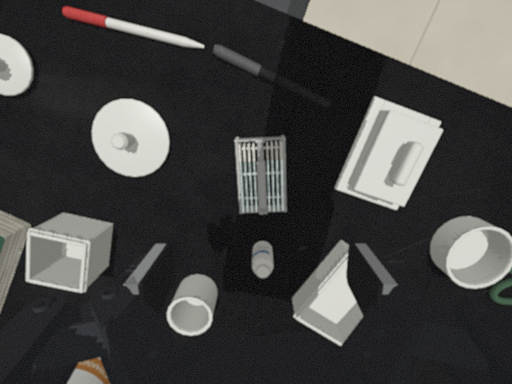

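```bash
python3 - <<'E'
from wr import *
crop('w1',225,125,80,100,6)
import math
c,s=math.cos(.3489),math.sin(.3489)
for lx,ly,z in [(-.025,0,.062),(.025,0,.062),(-.042,-.028,.03),(.042,-.028,.03),(.042,.028,.03),(-.042,.028,.03)]:
    print((lx,ly,z),overlay('w1',[.468+c*lx-s*ly,.1677+s*lx+c*ly,z]).round(1))
E
```

```text
(-0.025, 0, 0.062) [[260.4 160. ]]
(0.025, 0, 0.062) [[260.5 208.5]]
(-0.042, -0.028, 0.03) [[234.  139.2]]
(0.042, -0.028, 0.03) [[236.  213.5]]
(0.042, 0.028, 0.03) [[284.9 213.4]]
(-0.042, 0.028, 0.03) [[286.7 139.1]]
```

View pics/w1_c.png

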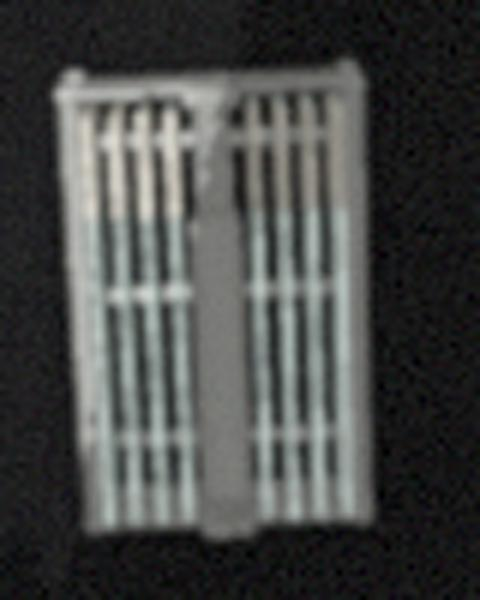

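```bash
python3 - <<'E'
from wr import *
goto((.4675,.1691,.10,112.3),(.4675,.1691,.038,112.3))
crop('w1',280,90,170,130,4)
E
```

```text
now [0.4679 0.1686 0.2005] phi 110.0 w 0.0856 F [ 0.  -0.2  0.5] t 1.4
t [0.2, 0.6, 100.5] r [0.001, -0.0, -0.04] rows>= 2.0
t [0.2, 0.6, 162.5] r [0.001, -0.0, -0.04] rows>= 1.2
```

View pics/w1_c.png

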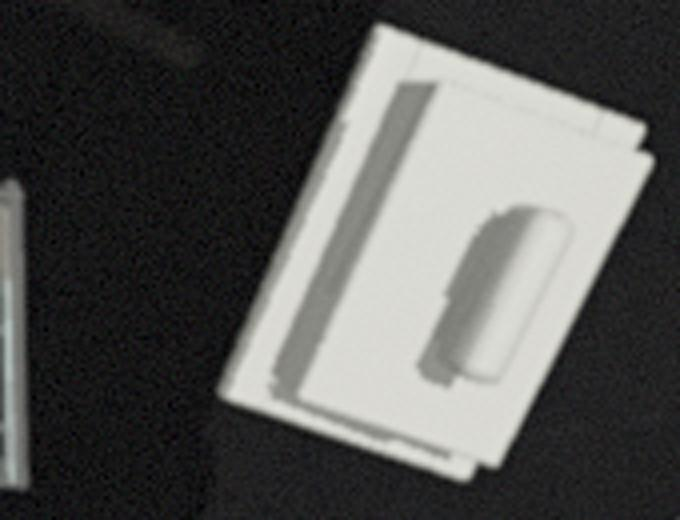

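Call:
step_arm:
  translation:
    - [0.2,0.8,50]
    - [0.2,0.8,100]
    - [0.2,0.8,130]
    - [0.2,0.8,150]
    - [0.2,0.8,162]
    - [0.2,0.8,162]
    - [0.2,0.8,162]
    - [0.2,0.8,162]
    - [0.2,0.8,162]
    - [0.2,0.8,162]
    - [0.2,0.8,162]
    - [0.2,0.8,162]
  angular:
    - [0,0,-0.04]
    - [0,0,-0.04]
    - [0,0,-0.04]
    - [0,0,-0.04]
    - [0,0,-0.04]
    - [0,0,-0.04]
    - [0,0,-0.04]
    - [0,0,-0.04]
    - [0,0,-0.04]
    - [0,0,-0.04]
    - [0,0,-0.04]
    - [0,0,-0.04]
  hand: [0,0,0,0,0,0,-1,-1,-1,-1,-1,-1]
  grip_force: 40

```text
time_s: 2.6
ee_pos: [0.469, 0.1694, 0.0403]
eef_rot: [0.002, -0.193, 0.981, 0.0]
contact_force: [-1.4, 2.5, 6.5]
width: 0.008
```

```bash
python3 - <<'E'
from wr import *
goto((.4675,.1691,.15,112.3),(.575,.3148,.15,76.4))
E
```

```text
now [0.469  0.1694 0.0403] phi 112.3 w 0.008 F [-1.4  2.5  6.5] t 2.6
t [1.2, 0.3, -109.7] r [0.0, 0.003, -0.0] rows>= 2.2
t [-153.5, 94.4, -109.2] r [0.001, 0.003, 0.626] rows>= 4.2
```

Call:
step_arm:
  translation:
    - [0,0,-5]
    - [0,0,-20]
    - [0,0,-50]
    - [0,0,-80]
    - [0,0,-110]
    - [0,0,-110]
    - [0,0,-110]
  angular:
    - [0,0,0]
    - [0,0,0]
    - [0,0,0]
    - [0,0,0]
    - [0,0,0]
    - [0,0,0]
    - [0,0,0]
  hand: [-1,-1,-1,-1,-1,-1,-1]

```text
time_s: 3.3
ee_pos: [0.4676, 0.1686, 0.1485]
eef_rot: [0.0, -0.193, 0.981, -0.0]
contact_force: [0.0, 0.7, -2.6]
width: 0.0081
```

```bash
python3 - <<'E'
from wr import *
goto((.575,.3148,.15,76.4));shot('w2')
crop('w2',200,180,240,180,3)
E
```

```text
now [0.4676 0.1686 0.1485] phi 112.3 w 0.0081 F [ 0.   0.7 -2.6] t 3.3
t [-154.9, 94.5, -1.5] r [-0.0, 0.0, 0.626] rows>= 4.2
```

View pics/w2.png

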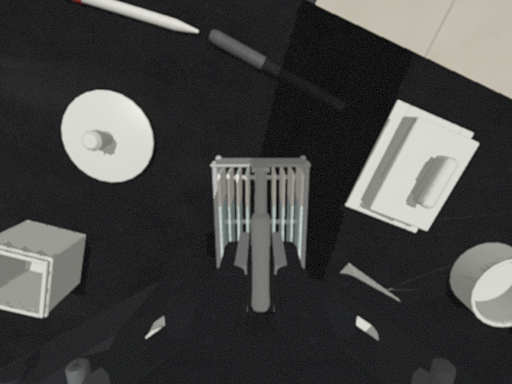

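```bash
python3 - <<'E'
from wr import *
crop('w1',280,230,110,120,5)
import math
def rect(n,x,y,a,hx,hy,z):
    c,s=math.cos(a),math.sin(a)
    return [overlay(n,[x+c*lx-s*ly,y+s*lx+c*ly,z])[0].round(1).tolist() for lx,ly in [(-hx,-hy),(hx,-hy),(hx,hy),(-hx,hy)]]
print([( (p[0]-280)*5,(p[1]-230)*5) for p in rect('w1',.575,.3148,6.046,.053,.039,.042)])
print([( (p[0]-280)*4,(p[1]-90)*4) for p in rect('w1',.3995,.2946,.0183,.055,.041,.011)])
E
```

```text
[(331.9999999999999, 111.50000000000006), (65.0, 435.99999999999994), (315.0, 578.5), (590.5000000000001, 275.0)]
[(370.0, 23.19999999999999), (212.4000000000001, 394.0), (462.79999999999995, 478.79999999999995), (639.5999999999999, 124.0)]
```

View pics/w1_c.png

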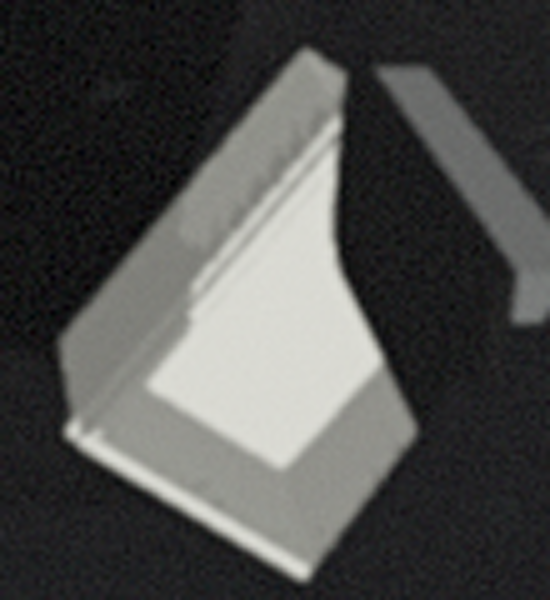

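```bash
python3 - <<'E'
from wr import *
goto((.575,.3148,.15,75.2))
E
```

```text
now [0.4667 0.1685 0.1472] phi 112.3 w 0.0077 F [ 0.1 -0.  -2.3] t 3.35
t [-155.7, 94.2, -3.1] r [-0.0, -0.002, 0.647] rows>= 4.3
```

Call:
step_arm:
  translation:
    - [-31,19,-3]
    - [-62,38,-3]
    - [-93,56,-3]
    - [-124,75,-3]
    - [-150,91,-3]
    - [-155.5,94.3,-3]
    - [-155.5,94.3,-3]
    - [-155.5,94.3,-3]
    - [-155.5,94.3,-3]
  angular:
    - [0,0,0.13]
    - [0,0,0.26]
    - [0,0,0.39]
    - [0,0,0.52]
    - [0,0,0.62]
    - [0,0,0.647]
    - [0,0,0.647]
    - [0,0,0.647]
    - [0,0,0.647]
  hand: [-1,-1,-1,-1,-1,-1,-1,-1,-1]

```text
time_s: 4.25
ee_pos: [0.5749, 0.3142, 0.1502]
eef_rot: [-0.001, 0.129, 0.992, -0.001]
contact_force: [0.5, 0.2, -1.1]
width: 0.0085
```

```bash
python3 - <<'E'
from wr import *
goto((.575,.3148,.15,75.2));shot('w3');shot('sc3','scene');crop('sc3',160,90,120,110,6);shot('sd3','side');crop('sd3',170,90,120,110,6)
import math
def rect(n,x,y,a,hx,hy,z):
    c,s=math.cos(a),math.sin(a)
    return [overlay(n,[x+c*lx-s*ly,y+s*lx+c*ly,z])[0].round(1).tolist() for lx,ly in [(-hx,-hy),(hx,-hy),(hx,hy),(-hx,hy)]]
print(rect('w3',.575,.3148,math.radians(-14.8),.053,.039,.042))
E
```

```text
now [0.5749 0.3142 0.1502] phi 75.2 w 0.0085 F [ 0.5  0.2 -1.1] t 4.25
t [0.0, 0.6, 0.2] r [-0.002, -0.002, 0.0] rows>= 0.0
[[216.5, 133.0], [221.1, 246.6], [303.2, 246.6], [308.3, 133.0]]
```

View pics/w3.png

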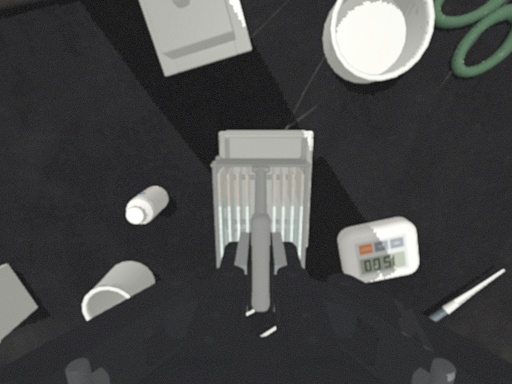

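View pics/sc3_c.png

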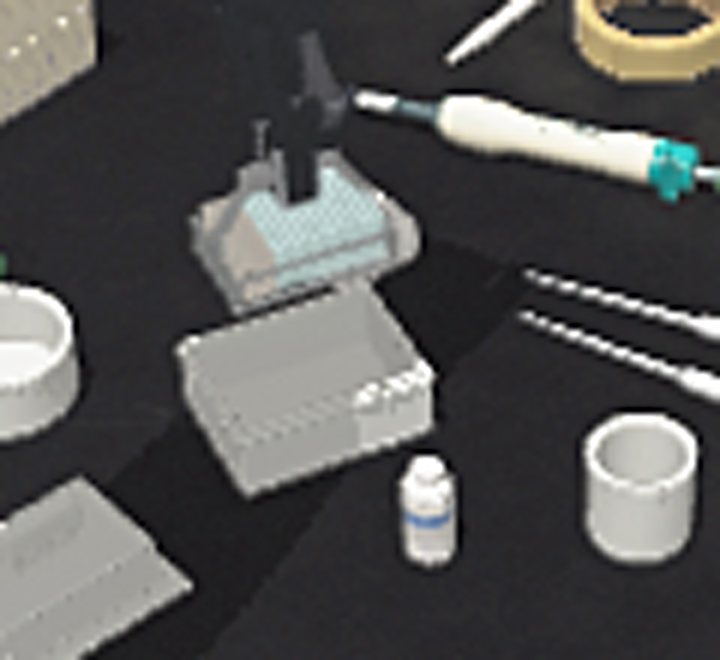

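View pics/sd3_c.png

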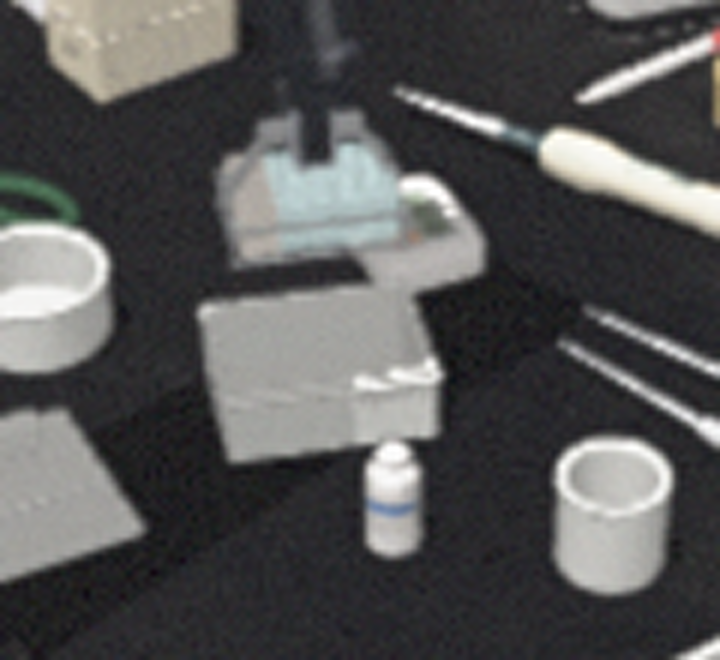

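Call:
step_arm:
  translation:
    - [0,3,20]
    - [0,3,50]
    - [0,3,75]
    - [0,3,85]
    - [0,3,92]
    - [0,3,98]
    - [0,3,98]
  angular:
    - [0,0,0.007]
    - [0,0,0.007]
    - [0,0,0.007]
    - [0,0,0.007]
    - [0,0,0.007]
    - [0,0,0.007]
    - [0,0,0.007]
  hand: [-1,-1,-1,-1,-1,-1,-1]

```text
time_s: 5.1
ee_pos: [0.5769, 0.318, 0.0539]
eef_rot: [0.0, 0.132, 0.991, 0.0]
contact_force: [0.2, -1.2, -1.5]
width: 0.0082
```

```bash
python3 - <<'E'
from wr import *
goto((.5755,.3168,.0443,75.2));shot('w4')
crop('w4',180,80,160,160,4)
shot('sc4','scene');crop('sc4',160,90,120,110,6)
E
```

```text
now [0.5769 0.318  0.0539] phi 74.8 w 0.0082 F [ 0.2 -1.2 -1.5] t 5.1
t [1.0, -1.5, 9.6] r [0.0, 0.0, -0.007] rows>= 0.2
```

View pics/w4_c.png

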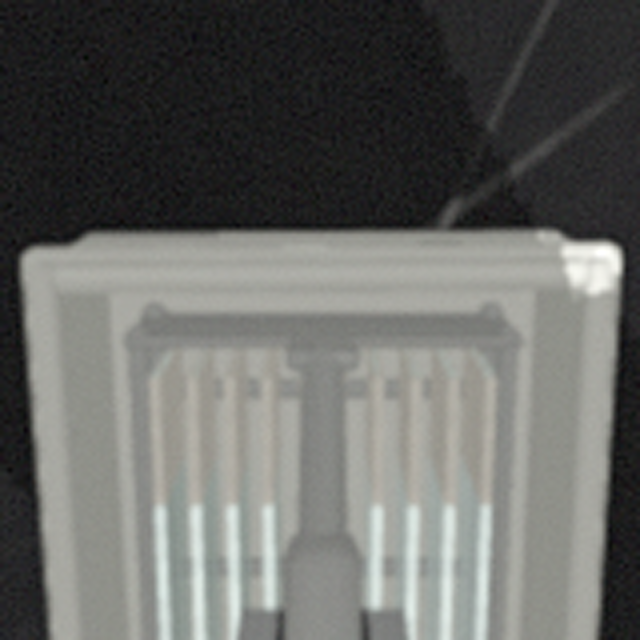

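View pics/sc4_c.png

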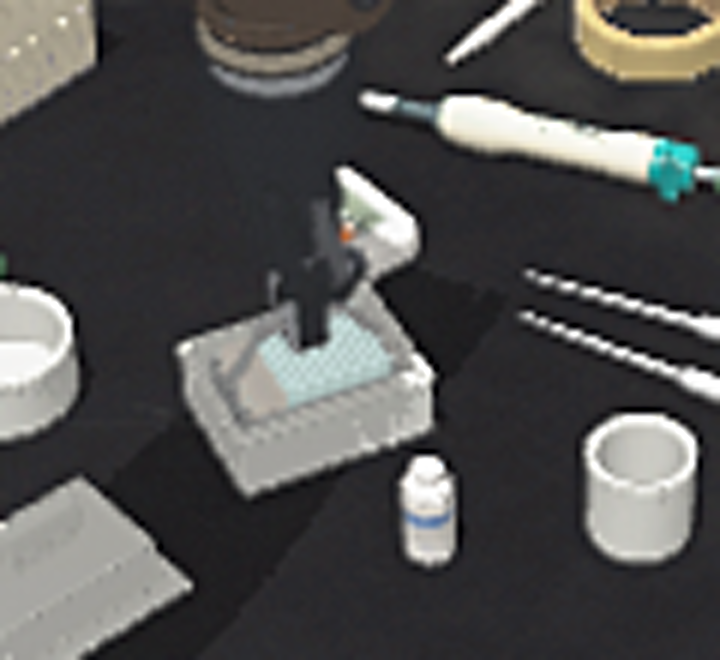

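Call:
step_arm:
  translation:
    - [0,0,4]
    - [0,0,7]
    - [0,0,9]
    - [0,0,10]
    - [0,0,10]
    - [0,0,10]
  angular:
    - [0,0,0]
    - [0,0,0]
    - [0,0,0]
    - [0,0,0]
    - [0,0,0]
    - [0,0,0]
  hand: [-1,-1,-1,-1,-1,-1]

```text
time_s: 5.8
ee_pos: [0.5767, 0.3182, 0.0444]
eef_rot: [0.0, 0.132, 0.991, 0.0]
contact_force: [-3.1, -0.6, 4.4]
width: 0.0081
```

Call:
step_arm:
  translation:
    - [0,0,0]
    - [0,0,0]
    - [0,0,0]
    - [0,0,0]
    - [0,0,-15]
    - [0,0,-60]
    - [0,0,-110]
    - [0,0,-130]
    - [0,0,-130]
  angular:
    - [0,0,0]
    - [0,0,0]
    - [0,0,0]
    - [0,0,0]
    - [0,0,0]
    - [0,0,0]
    - [0,0,0]
    - [0,0,0]
    - [0,0,0]
  hand: [-0.4,-0.4,-0.4,-0.4,-0.4,-0.4,-0.4,0,0]

```text
time_s: 6.7
ee_pos: [0.5796, 0.3192, 0.1809]
eef_rot: [0.005, 0.132, 0.991, 0.003]
contact_force: [0.3, 0.1, 0.5]
width: 0.0426
```

```bash
python3 - <<'E'
from wr import *
goto();shot('w5')
crop('w5',130,60,260,190,3)
shot('sc5','scene')
E
```

```text
now [0.5796 0.3192 0.1809] phi 74.8 w 0.0426 F [0.3 0.1 0.5] t 6.7
```

View pics/w5_c.png

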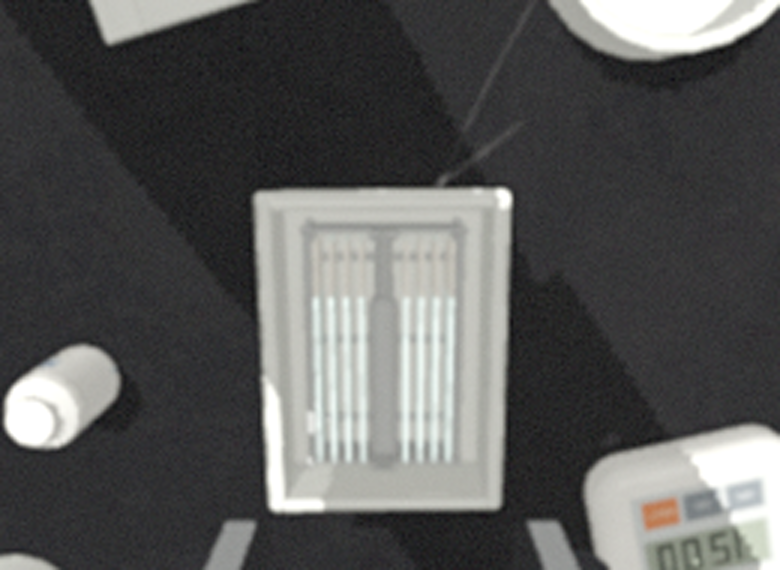

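```bash
cat > wfit.py <<'E'
from wr import *
from scipy.optimize import least_squares
from fit import proj
def wfit(pts,x0,yaw=True):
    # pts: (shot,u,v,(lx,ly,lz))
    ms={n:json.load(open(f'pics/{n}.json')) for n in {p[0] for p in pts}}
    def f(p):
        c,s=np.cos(p[2]),np.sin(p[2])
        r=np.array([proj(ms[n],[p[0]+c*l[0]-s*l[1],p[1]+s*l[0]+c*l[1],l[2]])[0]-[u,v] for n,u,v,l in pts]).ravel()
        return r if yaw else np.append(r,p[2])
    r=least_squares(f,x0);print(r.x[:2].round(4),np.degrees(r.x[2]).round(2),'res',r.fun.round(1));return r.x
E
python3 - <<'E'
from wfit import *
hx,hy=.053,.039
P=[(253,190,-hx,-hy),(512,190,-hx,hy),(503,510,hx,hy),(270,512,hx,-hy)]
P=[('w5',(a+.5)/3-.5+130,(b+.5)/3-.5+60,(x,y,.042)) for a,b,x,y in P]
wfit(P,[.575,.315,-.26])
hx,hy=.055,.041
P=[(378,25,-hx,-hy),(220,395,hx,-hy),(470,480,hx,hy),(648,125,-hx,hy)]
P=[('w1',(a+.5)/4-.5+280,(b+.5)/4-.5+90,(x,y,.011)) for a,b,x,y in P]
wfit(P,[.4,.295,0])
goto((.399,.296,.20,91.2))
E
```

```text
[0.575  0.3179] -14.77 res [ 1.9  1.7 -1.7  1.  -1.8 -1.8  1.4 -1.8]
[0.3988 0.2963] 1.05 res [ 0.1 -0.1 -0.   0.1  0.  -0.  -0.1  0. ]
now [0.5766 0.318  0.1744] phi 74.8 w 0.0426 F [ 0.7 -0.2 -0.2] t 6.8
t [165.7, -67.7, -25.8] r [0.0, 0.001, -0.286] rows>= 3.6
```

Call:
step_arm:
  translation:
    - [41,-17,-6]
    - [83,-34,-13]
    - [124,-51,-20]
    - [160,-66,-25]
    - [165.7,-67.7,-25.8]
    - [165.7,-67.7,-25.8]
    - [165.7,-67.7,-25.8]
    - [165.7,-67.7,-25.8]
  angular:
    - [0,0,-0.07]
    - [0,0,-0.14]
    - [0,0,-0.21]
    - [0,0,-0.28]
    - [0,0,-0.286]
    - [0,0,-0.286]
    - [0,0,-0.286]
    - [0,0,-0.286]
  hand: [0,0,0,0,0,0,0,0]

```text
time_s: 7.6
ee_pos: [0.3999, 0.296, 0.1988]
eef_rot: [-0.0, -0.01, 1.0, -0.0]
contact_force: [0.7, -0.4, -0.4]
width: 0.0426
```

```bash
python3 - <<'E'
from wr import *
goto((.3988,.2963,.045,91.05));shot('w6')
crop('w6',180,80,160,160,4)
E
```

```text
now [0.3999 0.296  0.1988] phi 91.2 w 0.0426 F [ 0.7 -0.4 -0.4] t 7.6
t [1.0, 0.4, 153.8] r [-0.0, -0.001, 0.002] rows>= 3.1
```

View pics/w6_c.png

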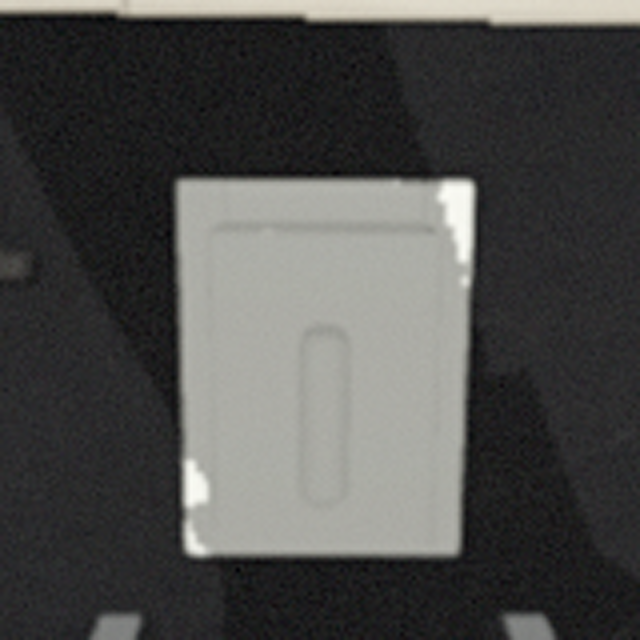

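Call:
step_arm:
  translation:
    - [0.5,0.3,50]
    - [0.5,0.3,100]
    - [0.5,0.3,130]
    - [0.5,0.3,148]
    - [0.5,0.3,153]
    - [0.5,0.3,153]
    - [0.5,0.3,153]
    - [0.5,0.3,153]
    - [0.5,0.3,153]
    - [0.5,0.3,153]
    - [0.5,0.3,153]
    - [0.5,0.3,153]
  angular:
    - [0,0,0]
    - [0,0,0]
    - [0,0,0]
    - [0,0,0]
    - [0,0,0]
    - [0,0,0]
    - [0,0,0]
    - [0,0,0]
    - [0,0,0]
    - [0,0,0]
    - [0,0,0]
    - [0,0,0]
  hand: [0,0,0,0,0,0,0,-1,-1,-1,-1,-1]
  grip_force: 50

```text
time_s: 8.85
ee_pos: [0.3994, 0.2967, 0.0477]
eef_rot: [0.001, -0.011, 1.0, 0.0]
contact_force: [0.0, -1.1, 5.2]
width: 0.0111
```

Call:
step_arm:
  translation:
    - [0,0,-5]
    - [0,0,-20]
    - [0,0,-50]
    - [0,0,-80]
    - [0,0,-110]
    - [0,0,-120]
    - [0,0,-120]
    - [0,0,-120]
  angular:
    - [0,0,0]
    - [0,0,0]
    - [0,0,0]
    - [0,0,0]
    - [0,0,0]
    - [0,0,0]
    - [0,0,0]
    - [0,0,0]
  hand: [-1,-1,-1,-1,-1,-1,-1,-1]

```text
time_s: 9.65
ee_pos: [0.3974, 0.2958, 0.1646]
eef_rot: [-0.001, -0.011, 1.0, -0.001]
contact_force: [-0.0, -0.3, -2.0]
width: 0.0105
```

```bash
python3 - <<'E'
from wr import *
goto((.5755,.3176,.165,75));shot('w7')
E
```

```text
now [0.3974 0.2958 0.1646] phi 91.2 w 0.0105 F [-0.  -0.3 -2. ] t 9.65
t [-178.5, 18.0, -0.9] r [-0.002, -0.003, 0.283] rows>= 3.6
```

View pics/w7.png

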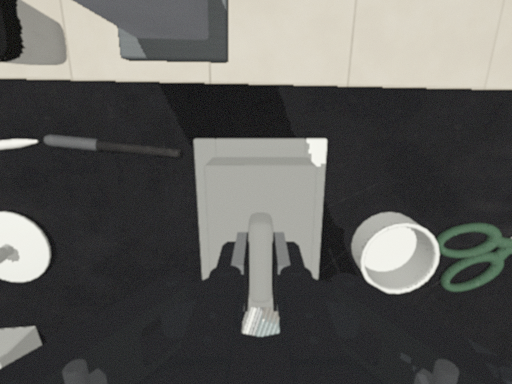

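Call:
step_arm:
  translation:
    - [-44,4.5,-1]
    - [-89,9,-1]
    - [-133,13.5,-1]
    - [-170,17.2,-1]
    - [-178,18,-1]
    - [-178,18,-1]
    - [-178,18,-1]
    - [-178,18,-1]
  angular:
    - [0,0,0.07]
    - [0,0,0.14]
    - [0,0,0.21]
    - [0,0,0.27]
    - [0,0,0.283]
    - [0,0,0.283]
    - [0,0,0.283]
    - [0,0,0.283]
  hand: [-1,-1,-1,-1,-1,-1,-1,-1]

```text
time_s: 10.5
ee_pos: [0.5743, 0.3181, 0.1665]
eef_rot: [-0.001, 0.13, 0.992, -0.0]
contact_force: [-0.2, 0.0, -1.5]
width: 0.0105
```

```bash
python3 - <<'E'
from wr import *
goto((.5755,.3176,.11,75),(.5755,.3176,.083,75));shot('w8')
crop('w8',150,80,200,200,3)
shot('sc8','scene');crop('sc8',160,90,120,110,6)
E
```

```text
now [0.5743 0.3181 0.1665] phi 75.1 w 0.0105 F [-0.2  0.  -1.5] t 10.5
t [-1.4, -0.1, 56.5] r [-0.001, -0.002, 0.001] rows>= 1.1
t [-1.5, -0.1, 83.5] r [-0.001, -0.002, 0.001] rows>= 0.5
```

View pics/w8_c.png

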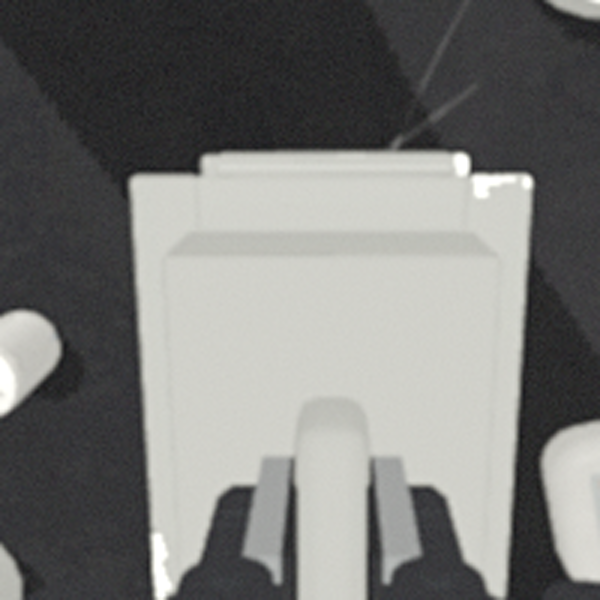

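View pics/sc8_c.png

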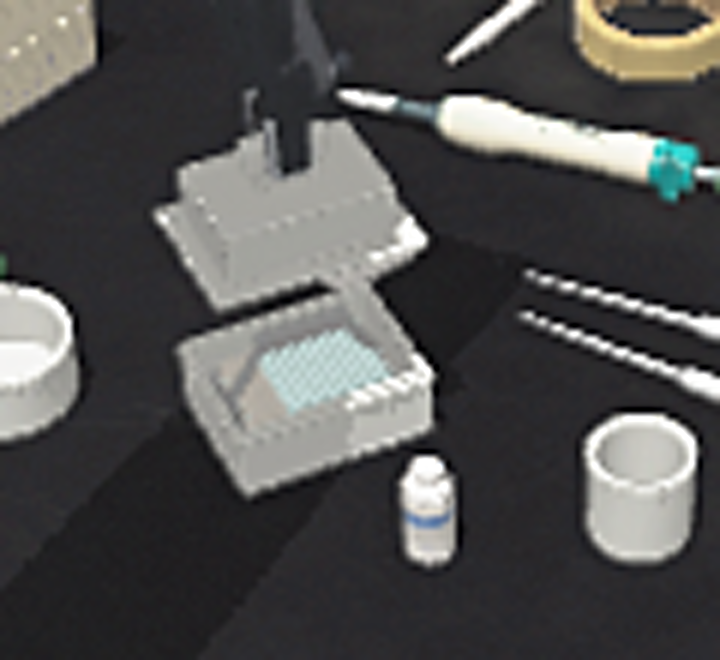

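```bash
python3 - <<'E'
from wr import *
ax=np.array([np.cos(np.radians(-15)),np.sin(np.radians(-15))]);ay=np.array([-ax[1],ax[0]])
tcp=np.array([.5743,.3181])
for nm,u,v,z in [('trough near mid',150+335.5/3,80+152/3,.042),('lid near mid',150+331/3,80+174/3,.1665-.047+.011),('lid near mid low',150+331/3,80+174/3,.1665-.047+.007)]:
    w=world('w8',u,v,z)[:2];print(nm,w.round(4),'rel tcp along/across',((w-tcp)@ax).round(4),((w-tcp)@ay).round(4))
E
```

```text
trough near mid [0.5224 0.3322] rel tcp along/across -0.0538 0.0002
lid near mid [0.5205 0.3313] rel tcp along/across -0.0554 -0.0012
lid near mid low [0.5209 0.3312] rel tcp along/across -0.055 -0.0012
```

Call:
step_arm:
  translation:
    - [0,1.3,20]
    - [0,1.3,45]
    - [0,1.3,60]
    - [0,1.3,70]
    - [0,1.3,76]
    - [0,1.3,80]
    - [0,1.3,82]
    - [0,1.3,83]
    - [0,1.3,83]
  angular:
    - [0,0,0]
    - [0,0,0]
    - [0,0,0]
    - [0,0,0]
    - [0,0,0]
    - [0,0,0]
    - [0,0,0]
    - [0,0,0]
    - [0,0,0]
  hand: [-1,-1,-1,-1,-1,-1,-1,-1,-1]

```text
time_s: 11.5
ee_pos: [0.5767, 0.3195, 0.085]
eef_rot: [0.0, 0.131, 0.991, 0.0]
contact_force: [-0.1, -0.5, -1.7]
width: 0.0109
```

```bash
python3 - <<'E'
from wr import *
goto()
shot('sc9','scene');crop('sc9',160,90,120,110,6)
E
```

```text
now [0.5767 0.3195 0.085 ] phi 75.0 w 0.0109 F [-0.1 -0.5 -1.7] t 11.5
```

View pics/sc9_c.png

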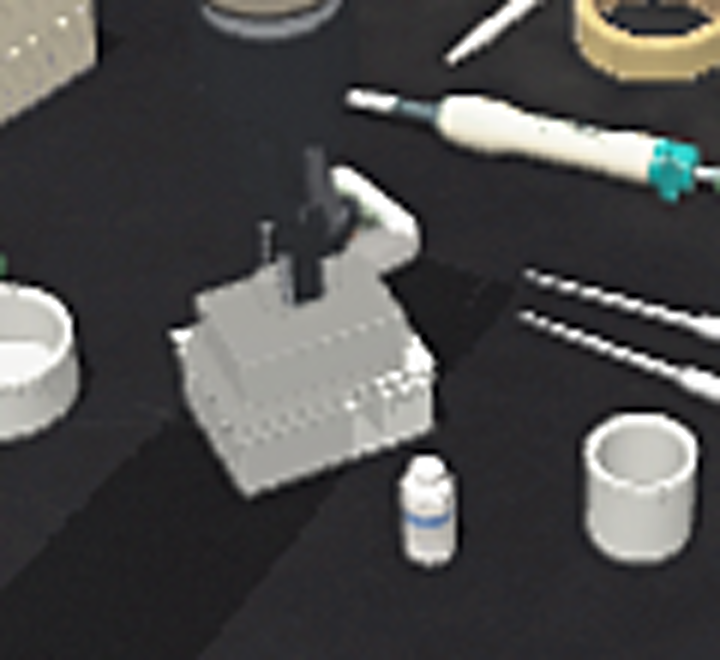

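Call:
step_arm:
  translation:
    - [0,0,1]
    - [0,0,2]
    - [0,0,2.5]
    - [0,0,2.5]
  angular:
    - [0,0,0]
    - [0,0,0]
    - [0,0,0]
    - [0,0,0]
  hand: [-1,-1,-1,-1]

```text
time_s: 11.95
ee_pos: [0.5766, 0.3194, 0.0828]
eef_rot: [0.0, 0.13, 0.991, 0.0]
contact_force: [-2.3, -0.7, 2.4]
width: 0.011
```

Call:
step_arm:
  translation:
    - [0,0,0.3]
    - [0,0,0]
    - [0,0,0]
    - [0,0,0]
    - [0,0,-10]
    - [0,0,-50]
    - [0,0,-95]
    - [0,0,-110]
    - [0,0,-110]
    - [0,0,-110]
  angular:
    - [0,0,0]
    - [0,0,0]
    - [0,0,0]
    - [0,0,0]
    - [0,0,0]
    - [0,0,0]
    - [0,0,0]
    - [0,0,0]
    - [0,0,0]
    - [0,0,0]
  hand: [-0.3,-0.3,-0.3,-0.3,-0.3,-0.3,0,0,0,0]

```text
time_s: 12.95
ee_pos: [0.5759, 0.3191, 0.1911]
eef_rot: [-0.0, 0.131, 0.991, -0.0]
contact_force: [-0.1, -0.0, -0.9]
width: 0.0428
```

```bash
python3 - <<'E'
from wr import *
goto((.478,.014,.20,90))
shot('w10');crop('w10',150,80,200,200,3);shot('sd10','side');crop('sd10',160,80,130,110,6)
E
```

```text
now [0.5759 0.3191 0.1911] phi 75.0 w 0.0428 F [-0.1 -0.  -0.9] t 12.95
t [15.6, -320.1, -8.7] r [-0.001, -0.001, -0.262] rows>= 6.4
```

View pics/w10_c.png

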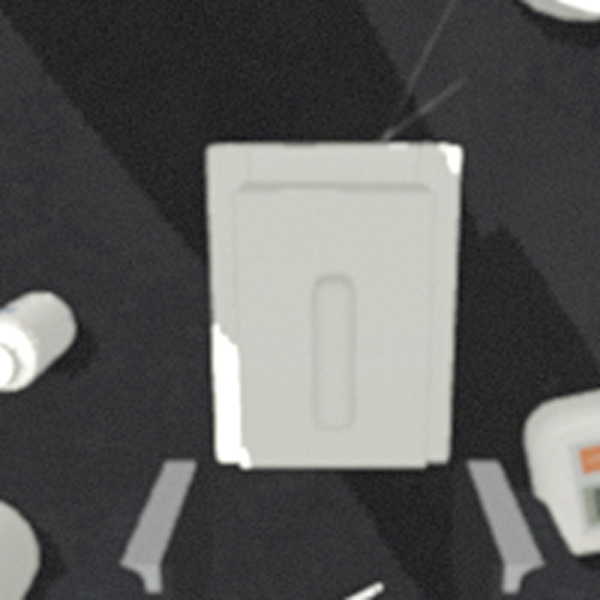

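View pics/sd10_c.png

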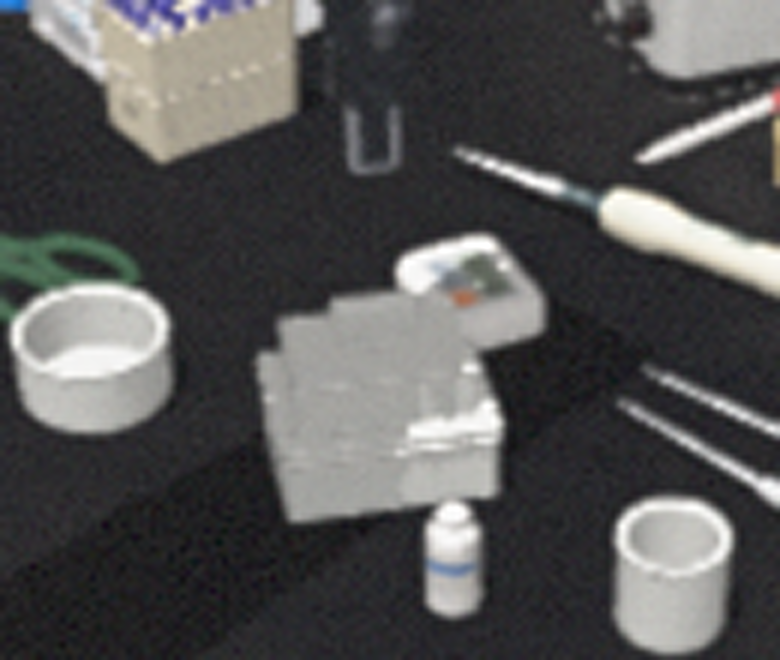

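Call:
step_arm:
  translation:
    - [2,-45,-1]
    - [4,-90,-3]
    - [7,-135,-4]
    - [9,-180,-5]
    - [11,-225,-6]
    - [13,-270,-7]
    - [15,-310,-8.7]
    - [15.6,-320,-8.7]
    - [15.6,-320,-8.7]
    - [15.6,-320,-8.7]
  angular:
    - [0,0,-0.04]
    - [0,0,-0.08]
    - [0,0,-0.12]
    - [0,0,-0.16]
    - [0,0,-0.2]
    - [0,0,-0.24]
    - [0,0,-0.262]
    - [0,0,-0.262]
    - [0,0,-0.262]
    - [0,0,-0.262]
  hand: [0,0,0,0,0,0,0,0,0,0]

```text
time_s: 14.05
ee_pos: [0.4782, 0.0149, 0.1996]
eef_rot: [-0.001, 0.0, 1.0, 0.0]
contact_force: [-0.1, 0.3, -0.3]
width: 0.0424
```

```bash
python3 - <<'E'
from wr import *
goto();shot('w11');crop('w11',190,100,140,120,5)
E
```

```text
now [0.4782 0.0149 0.1996] phi 90.0 w 0.0424 F [-0.1  0.3 -0.3] t 14.05
```

View pics/w11.png

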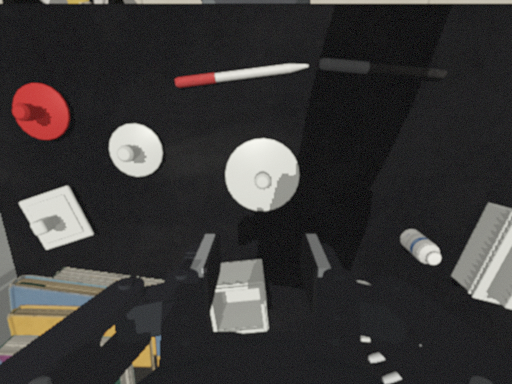

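View pics/w11_c.png

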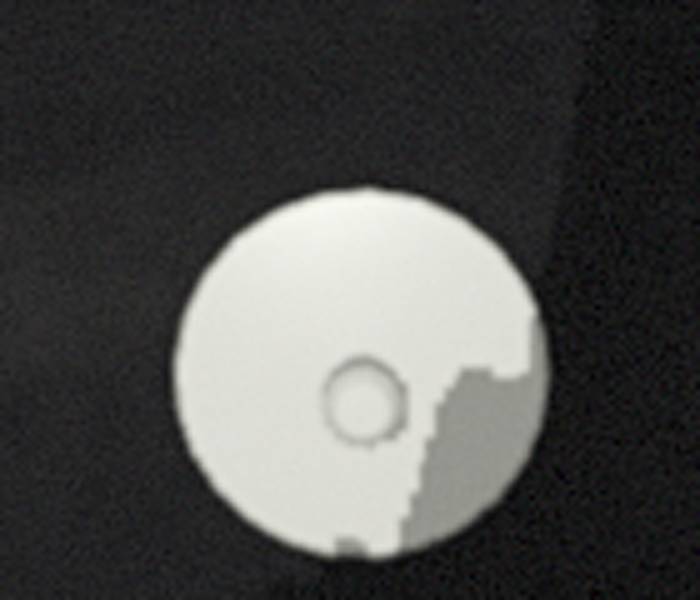

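```bash
python3 - <<'E'
from wr import *
print(world('w11',190+361/5-.4,100+373.5/5-.4,.012),world('w11',190+365/5-.4,100+402/5-.4,.039))
print('small_lid',world('w11',135.5,150.5,.012),'knob',world('w11',126,153,.039))
print('sq',world('w11',57.5,217,.010))
goto((.4785,.0135,.017,90))
E
```

```text
[0.47799509 0.01613145 0.012     ] [0.47839602 0.01680889 0.039     ]
small_lid [ 0.45035321 -0.12712835  0.012     ] knob [ 0.44935571 -0.12591189  0.039     ]
sq [ 0.53132118 -0.23254005  0.01      ]
now [0.4784 0.0153 0.1998] phi 90.1 w 0.0429 F [-0.   0.   0.2] t 14.1
t [-0.3, -1.9, 182.8] r [0.001, -0.001, 0.001] rows>= 3.7
```

Call:
step_arm:
  translation:
    - [0,1,50]
    - [0,1,100]
    - [0,1,150]
    - [0,1,175]
    - [0,1,183.5]
    - [0,1,183.5]
    - [0,1,183.5]
    - [0,1,183.5]
    - [0,1,183.5]
    - [0,1,183.5]
    - [0,1,183.5]
    - [0,1,183.5]
  angular:
    - [0,0,0]
    - [0,0,0]
    - [0,0,0]
    - [0,0,0]
    - [0,0,0]
    - [0,0,0]
    - [0,0,0]
    - [0,0,0]
    - [0,0,0]
    - [0,0,0]
    - [0,0,0]
    - [0,0,0]
  hand: [0,0,0,0,0,0,0,-1,-1,-1,-1,-1]
  grip_force: 50

```text
time_s: 15.3
ee_pos: [0.4802, 0.0152, 0.0192]
eef_rot: [0.002, 0.0, 1.0, -0.0]
contact_force: [-1.2, 1.6, 6.6]
width: 0.0157
```

Call:
step_arm:
  translation:
    - [0,0,-4]
    - [0,0,-15]
    - [0,0,-40]
    - [0,0,-80]
    - [0,0,-120]
    - [0,0,-130]
    - [0,0,-130]
    - [0,0,-130]
  angular:
    - [0,0,0]
    - [0,0,0]
    - [0,0,0]
    - [0,0,0]
    - [0,0,0]
    - [0,0,0]
    - [0,0,0]
    - [0,0,0]
  hand: [-1,-1,-1,-1,-1,-1,-1,-1]

```text
time_s: 16.1
ee_pos: [0.4773, 0.0155, 0.1457]
eef_rot: [-0.001, -0.0, 1.0, 0.0]
contact_force: [-0.9, -0.1, -2.6]
width: 0.016
```

```bash
python3 - <<'E'
from wr import *
goto((.48,.27,.2,90),(.4685,.4358,.145,90));shot('w12')
print([world('w1',u,v,.04).round(4) for u,v in [(478,250)]])
E
```

```text
now [0.4773 0.0155 0.1457] phi 90.0 w 0.016 F [-0.9 -0.1 -2.6] t 16.1
t [-2.6, 254.6, -54.2] r [0.0, -0.002, 0.0] rows>= 5.2
t [8.7, 420.3, 0.9] r [0.0, -0.002, 0.0] rows>= 3.5
[array([0.4608, 0.4318, 0.04  ])]
```

View pics/w12.png

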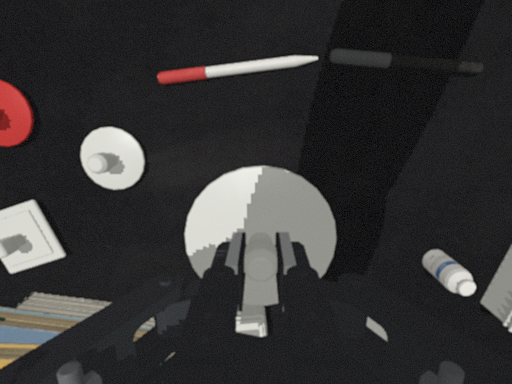

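Call:
step_arm:
  translation:
    - [0,25,-20]
    - [1,70,-35]
    - [2,115,-45]
    - [3,160,-45]
    - [4,205,-45]
    - [5,250,-45]
    - [6,295,-40]
    - [7,340,-20]
    - [8,380,-5]
    - [8.7,410,0]
    - [8.7,420,0]
    - [8.7,420,0]
  angular:
    - [0,0,0]
    - [0,0,0]
    - [0,0,0]
    - [0,0,0]
    - [0,0,0]
    - [0,0,0]
    - [0,0,0]
    - [0,0,0]
    - [0,0,0]
    - [0,0,0]
    - [0,0,0]
    - [0,0,0]
  hand: [-1,-1,-1,-1,-1,-1,-1,-1,-1,-1,-1,-1]

```text
time_s: 17.35
ee_pos: [0.4685, 0.4355, 0.1446]
eef_rot: [-0.002, -0.001, 1.0, -0.001]
contact_force: [-0.3, -0.4, -1.5]
width: 0.0156
```

```bash
python3 - <<'E'
from wr import *
goto((.4685,.4358,.053,90));shot('w13');crop('w13',140,100,240,190,3);shot('sc13','scene');crop('sc13',120,90,120,110,6)
E
```

```text
now [0.4685 0.4355 0.1446] phi 90.1 w 0.0156 F [-0.3 -0.4 -1.5] t 17.35
t [-0.3, 0.5, 91.6] r [-0.003, -0.003, 0.002] rows>= 1.8
```

View pics/w13_c.png

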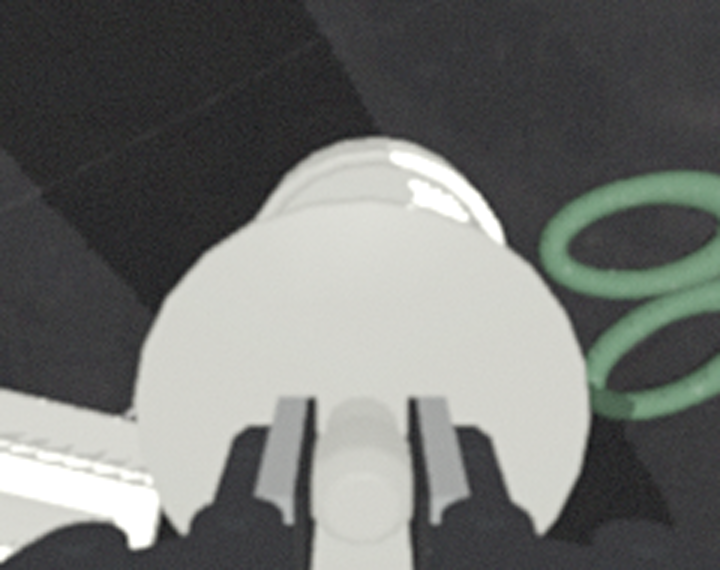

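View pics/sc13_c.png

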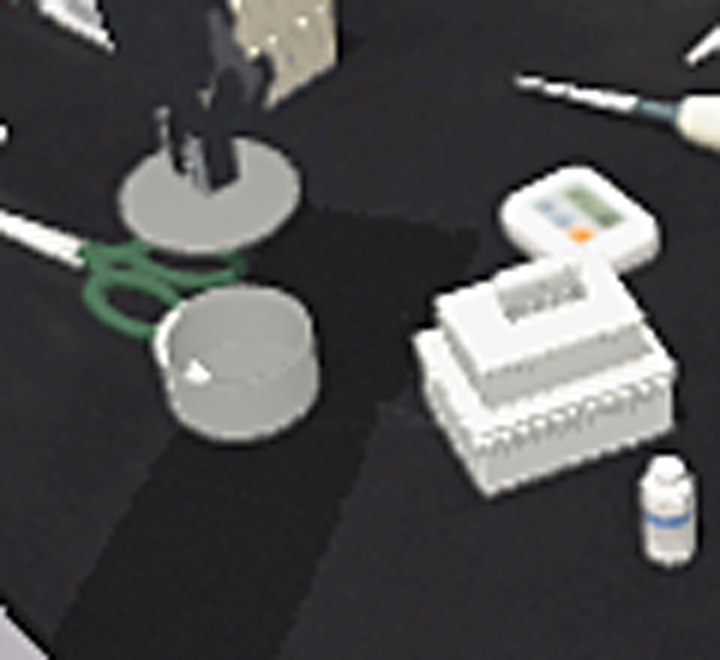

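```bash
python3 - <<'E'
from wr import *
from scipy.optimize import least_squares
def circ(n,pts,f,ox,oy,z,r,x0):
    W=np.array([world(n,(u+.5)/f-.5+ox,(v+.5)/f-.5+oy,z)[:2] for u,v in pts])
    s=least_squares(lambda p:np.hypot(*(W-p).T)-r,x0);print(s.x.round(4),(s.fun*1000).round(1))
circ('w13',[(275,192),(300,168),(335,147),(378,137),(425,147),(465,175),(490,208),(505,240)],3,140,100,.04,.04,[.468,.436])
circ('w13',[(140,360),(180,285),(250,225),(365,200),(480,232),(550,295),(587,380)],3,140,100,.1446-.018+.012,.043,[.468,.436])
E
```

```text
[0.4665 0.4386] [-1.2 -0.8  0.3  1.3  0.9 -0.3 -1.  -0.6]
[0.468  0.4344] [-0.2 -0.3  0.3  0.2 -0.  -0.2 -0.1]
```

Call:
step_arm:
  translation:
    - [1,3.5,25]
    - [1,3.5,55]
    - [1,3.5,70]
    - [1,3.5,77]
    - [1,3.5,77]
    - [1,3.5,77]
  angular:
    - [0,0,0]
    - [0,0,0]
    - [0,0,0]
    - [0,0,0]
    - [0,0,0]
    - [0,0,0]
  hand: [-1,-1,-1,-1,-1,-1]

```text
time_s: 18.05
ee_pos: [0.4697, 0.439, 0.0715]
eef_rot: [0.001, 0.0, 1.0, 0.001]
contact_force: [0.5, -0.6, -0.5]
width: 0.0155
```

```bash
python3 - <<'E'
from wr import *
goto((.4675,.439,.0515,90));shot('w14');crop('w14',140,100,240,190,3);shot('sc14','scene');crop('sc14',120,90,120,110,6);shot('sd14','side');crop('sd14',120,80,120,110,6)
E
```

```text
now [0.4697 0.439  0.0715] phi 90.0 w 0.0155 F [ 0.5 -0.6 -0.5] t 18.05
t [2.2, 0.0, 20.0] r [0.001, 0.002, -0.0] rows>= 0.4
```

View pics/w14_c.png

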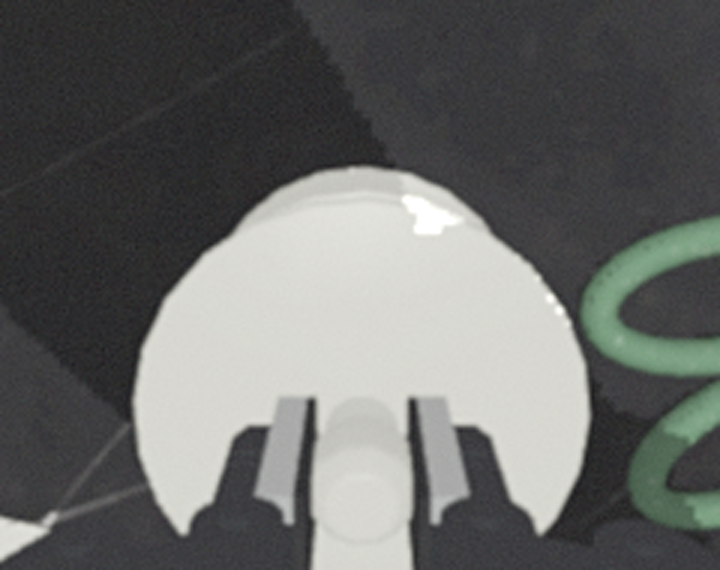

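View pics/sc14_c.png

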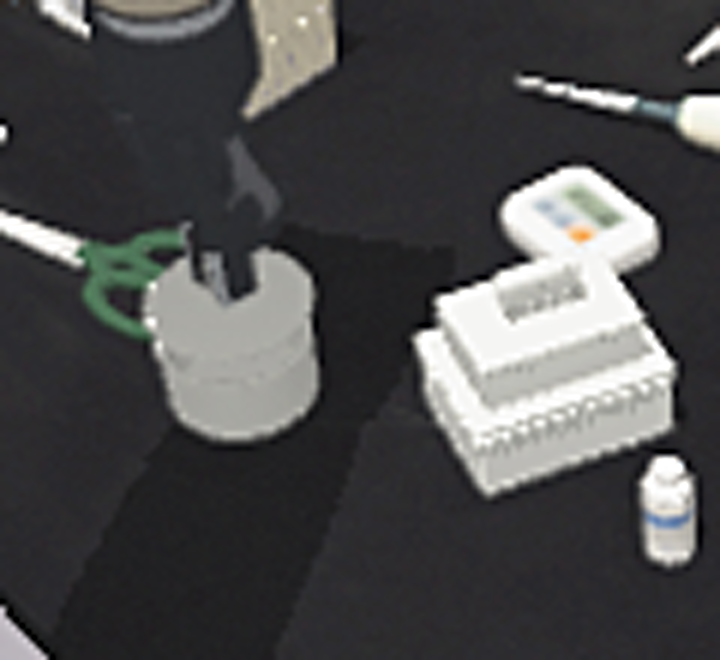

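View pics/sd14_c.png

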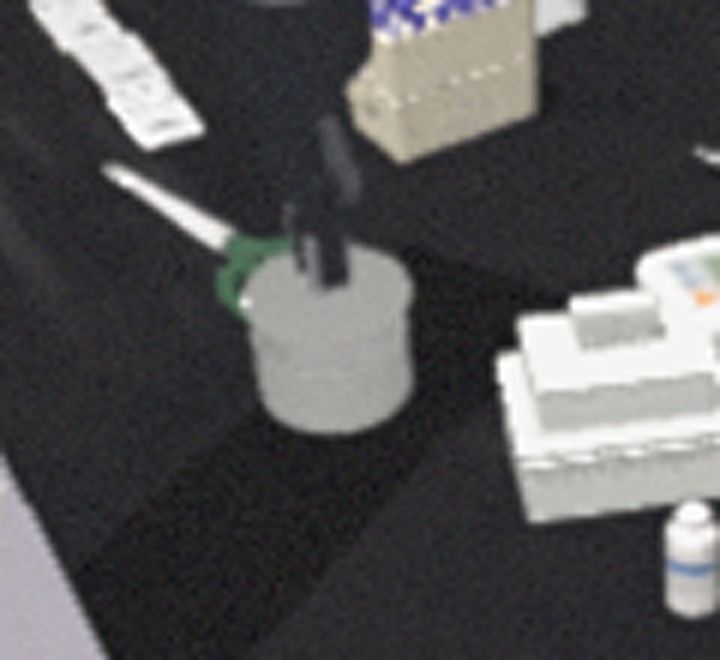

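```bash
python3 - <<'E'
from wr import *
f=lambda u,v:((u+.5)/3-.5+140,(v+.5)/3-.5+100)
a=world('w14',*f(365,166.5),.04);b=world('w14',*f(362,200),.0715-.018+.012)
print(a,b,'centres x',a[0]+.04,b[0]+.043)
E
```

```text
[0.42402086 0.43882051 0.04      ] [0.4259674 0.4381605 0.0655   ] centres x 0.4640208640670387 0.4689673985120439
```

Call:
step_arm:
  translation:
    - [2,0.5,5]
    - [2,0.5,9]
    - [2,0.5,12]
    - [2,0.5,14]
    - [2,0.5,14]
    - [2,0.5,14]
  angular:
    - [0,0,0]
    - [0,0,0]
    - [0,0,0]
    - [0,0,0]
    - [0,0,0]
    - [0,0,0]
  hand: [-1,-1,-1,-1,-1,-1]

```text
time_s: 18.8
ee_pos: [0.4667, 0.4393, 0.056]
eef_rot: [-0.0, -0.0, 1.0, -0.0]
contact_force: [-0.4, 0.5, -2.1]
width: 0.0156
```

```bash
python3 - <<'E'
from wr import *
goto((.4675,.439,.0515,90));shot('sc15','scene');crop('sc15',120,90,120,110,6);shot('w15');crop('w15',140,100,240,190,3)
E
```

```text
now [0.4667 0.4393 0.056 ] phi 90.0 w 0.0156 F [-0.4  0.5 -2.1] t 18.8
t [-0.8, -0.3, 4.5] r [-0.0, -0.0, 0.0] rows>= 0.1
```

View pics/sc15_c.png

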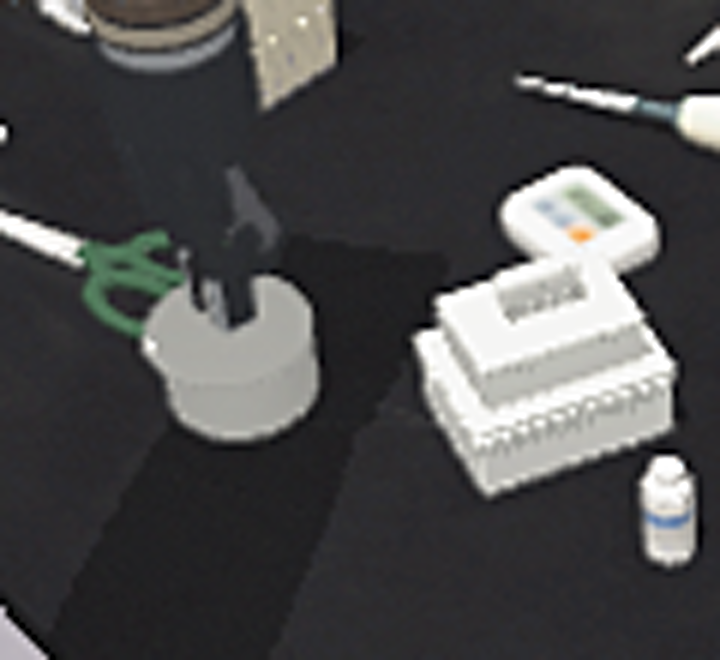

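View pics/w15_c.png

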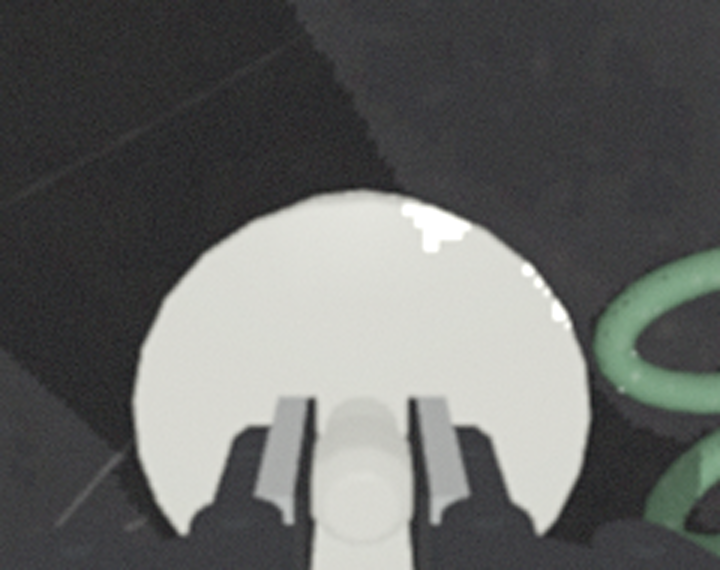

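```bash
python3 - <<'E'
from wr import *
from scipy.optimize import least_squares
th=np.linspace(0,2*np.pi,180)
def bb(n,x,y,z,r):
    q=overlay(n,np.c_[x+r*np.cos(th),y+r*np.sin(th),0*th+z]);q=((q-[120,90]+.5)*6-.5);return q[:,0].min(),q[:,0].max(),q[:,1].min(),q[:,1].max()
f=lambda n,z,r,o:least_squares(lambda p:[(a-b) for a,b in zip(bb(n,p[0],p[1],z,r),o) if b is not None],[.468,.437],diff_step=1e-4)
for a in (f('sc13',.04,.04,(155,318,283,None)),f('sc15',.050,.043,(143,313,None,384)),f('sc15',.046,.043,(143,313,None,384))): print(a.x.round(4),a.fun.round(1))
E
```

```text
[0.4701 0.437 ] [ 2.9 -3.   0.2]
[0.4653 0.4347] [-0.1  0.1 -0. ]
[0.4672 0.4387] [ 0.2 -0.2  0. ]
```

Call:
step_arm:
  translation:
    - [-2.5,-0.3,0]
    - [-2.5,-0.3,2]
    - [-2.5,-0.3,4]
    - [-2.5,-0.3,5]
    - [-2.5,-0.3,5]
    - [-2.5,-0.3,5]
  angular:
    - [0,0,0]
    - [0,0,0]
    - [0,0,0]
    - [0,0,0]
    - [0,0,0]
    - [0,0,0]
  hand: [-1,-1,-1,-1,-1,-1]

```text
time_s: 19.5
ee_pos: [0.4694, 0.439, 0.0523]
eef_rot: [0.0, -0.0, 1.0, -0.0]
contact_force: [-2.6, -2.8, 5.3]
width: 0.0156
```

Call:
step_arm:
  translation:
    - [0,0,0]
    - [0,0,0]
    - [0,0,0]
    - [0,0,0]
    - [0,0,-10]
    - [0,0,-50]
    - [0,0,-95]
    - [0,0,-130]
    - [0,0,-130]
    - [0,0,-130]
  angular:
    - [0,0,0]
    - [0,0,0]
    - [0,0,0]
    - [0,0,0]
    - [0,0,0]
    - [0,0,0]
    - [0,0,0]
    - [0,0,0]
    - [0,0,0]
    - [0,0,0]
  hand: [-0.3,-0.3,-0.3,-0.3,-0.3,-0.3,0,0,0,0]

```text
time_s: 20.5
ee_pos: [0.4698, 0.4394, 0.1832]
eef_rot: [0.001, -0.0, 1.0, 0.001]
contact_force: [-0.5, 0.1, 0.0]
width: 0.0429
```

```bash
python3 - <<'E'
from wr import *
goto((.449,-.126,.2,90));shot('w16');shot('sc16','scene');crop('sc16',120,90,120,110,6);shot('sd16','side');crop('sd16',120,80,120,110,6)
E
```

```text
now [0.4698 0.4394 0.1832] phi 90.0 w 0.0429 F [-0.5  0.1  0. ] t 20.5
t [20.9, -565.4, -18.0] r [0.002, 0.003, 0.0] rows>= 11.3
```

View pics/w16.png

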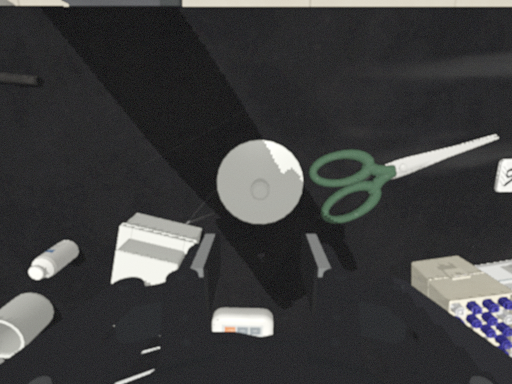

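View pics/sc16_c.png

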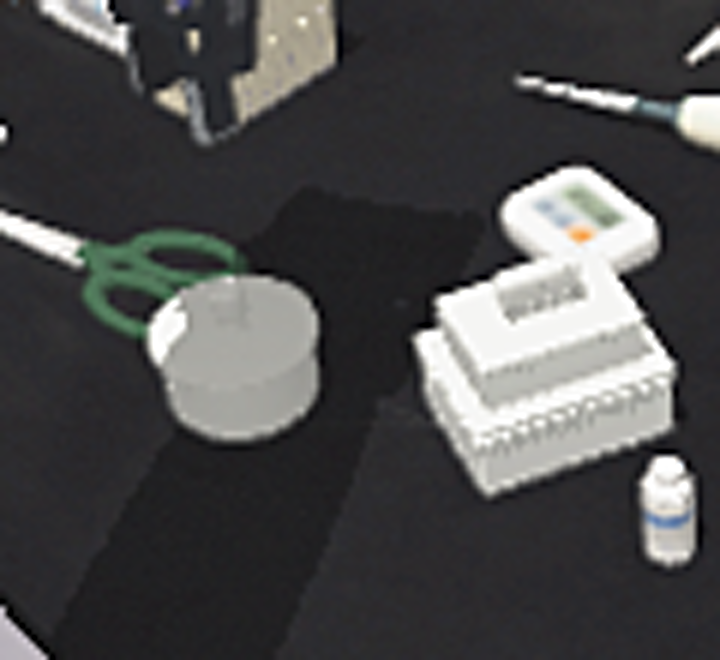

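View pics/sd16_c.png

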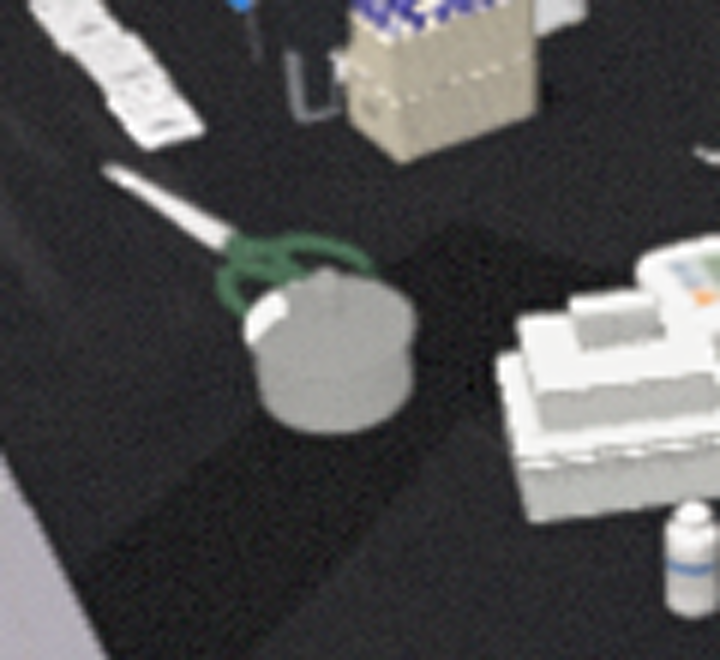

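Call:
step_arm:
  translation:
    - [2,-49,-2]
    - [4,-98,-4]
    - [6,-147,-6]
    - [8,-196,-8]
    - [10,-245,-10]
    - [12,-294,-12]
    - [14,-343,-14]
    - [16,-392,-15]
    - [17,-441,-16]
    - [19,-490,-17]
    - [20,-535,-18]
    - [20.9,-565,-18]
  angular:
    - [0,0,0]
    - [0,0,0]
    - [0,0,0]
    - [0,0,0]
    - [0,0,0]
    - [0,0,0]
    - [0,0,0]
    - [0,0,0]
    - [0,0,0]
    - [0,0,0]
    - [0,0,0]
    - [0,0,0]
  hand: [0,0,0,0,0,0,0,0,0,0,0,0]

```text
time_s: 21.85
ee_pos: [0.4473, -0.1284, 0.1978]
eef_rot: [-0.001, 0.001, 1.0, 0.0]
contact_force: [1.3, 0.4, -0.6]
width: 0.043
```

Call:
step_arm:
  translation:
    - [0,0,0]
    - [0,0,0]
    - [0,0,0]
  angular:
    - [0,0,0]
    - [0,0,0]
    - [0,0,0]
  hand: [0,0,0]

```text
time_s: 22.15
ee_pos: [0.4479, -0.125, 0.198]
eef_rot: [-0.001, -0.001, 1.0, 0.001]
contact_force: [-0.7, 0.0, -0.9]
width: 0.0427
```

```bash
python3 - <<'E'
from wr import *
goto((.449,-.126,.2,90));shot('w17');crop('w17',190,100,140,120,5)
E
```

```text
now [ 0.4479 -0.125   0.198 ] phi 90.1 w 0.0427 F [-0.7  0.  -0.9] t 22.15
t [-1.1, -1.0, -2.0] r [0.001, -0.002, 0.001] rows>= 0.0
```

View pics/w17.png

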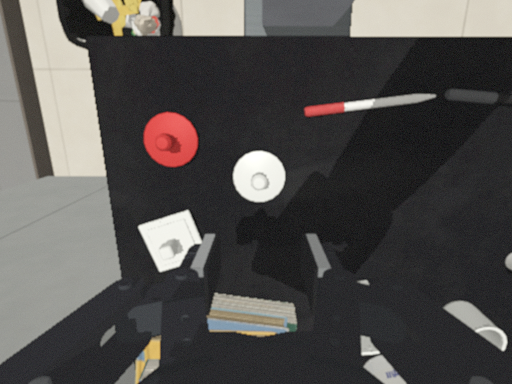

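View pics/w17_c.png

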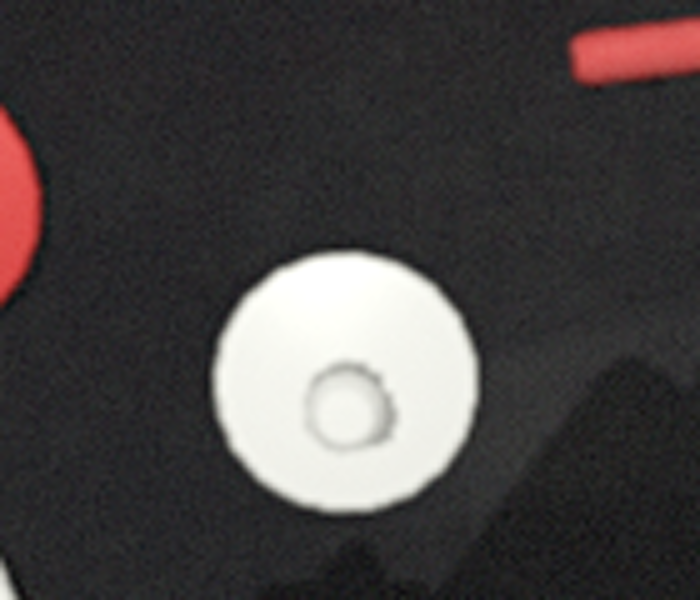

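```bash
python3 - <<'E'
from wr import *
print(world('w17',190+346/5-.4,100+382/5-.4,.012),world('w17',190+347/5-.4,100+406/5-.4,.039))
w=lambda u,v:world('w17',u,v,.01)
print('sq',[w(*p).round(4) for p in [(139,226),(188,211),(202,239),(157,272)]])
E
```

```text
[ 0.44934887 -0.12713112  0.012     ] [ 0.44859052 -0.12684372  0.039     ]
sq [array([ 0.5124, -0.2737,  0.01  ]), array([ 0.4929, -0.2125,  0.01  ]), array([ 0.5297, -0.1976,  0.01  ]), array([ 0.5759, -0.2579,  0.01  ])]
```

Call:
step_arm:
  translation:
    - [-0.8,-1.5,50]
    - [-0.8,-1.5,100]
    - [-0.8,-1.5,150]
    - [-0.8,-1.5,174]
    - [-0.8,-1.5,181.5]
    - [-0.8,-1.5,181.5]
    - [-0.8,-1.5,181.5]
    - [-0.8,-1.5,181.5]
    - [-0.8,-1.5,181.5]
    - [-0.8,-1.5,181.5]
    - [-0.8,-1.5,181.5]
    - [-0.8,-1.5,181.5]
  angular:
    - [0,0,0]
    - [0,0,0]
    - [0,0,0]
    - [0,0,0]
    - [0,0,0]
    - [0,0,0]
    - [0,0,0]
    - [0,0,0]
    - [0,0,0]
    - [0,0,0]
    - [0,0,0]
    - [0,0,0]
  hand: [0,0,0,0,0,0,0,-1,-1,-1,-1,-1]
  grip_force: 50

```text
time_s: 23.4
ee_pos: [0.4507, -0.1281, 0.0194]
eef_rot: [0.002, 0.0, 1.0, -0.001]
contact_force: [-0.5, 0.7, 6.7]
width: 0.0154
```

Call:
step_arm:
  translation:
    - [0,0,-4]
    - [0,0,-15]
    - [0,0,-40]
    - [0,0,-80]
    - [0,0,-120]
    - [0,0,-150]
    - [0,0,-150]
    - [0,0,-150]
  angular:
    - [0,0,0]
    - [0,0,0]
    - [0,0,0]
    - [0,0,0]
    - [0,0,0]
    - [0,0,0]
    - [0,0,0]
    - [0,0,0]
  hand: [-1,-1,-1,-1,-1,-1,-1,-1]

```text
time_s: 24.2
ee_pos: [0.4491, -0.1275, 0.1682]
eef_rot: [0.001, -0.0, 1.0, -0.0]
contact_force: [0.4, 0.3, -1.8]
width: 0.0158
```

```bash
python3 - <<'E'
from wr import *
goto((.6472,.1445,.165,120),(.6472,.1445,.165,90));shot('w18')
E
```

```text
now [ 0.4491 -0.1275  0.1682] phi 90.0 w 0.0158 F [ 0.4  0.3 -1.8] t 24.2
t [-198.1, 272.0, 3.2] r [-0.001, 0.001, -0.523] rows>= 6.7
t [-198.1, 272.0, 3.2] r [-0.001, 0.001, 0.0] rows>= 3.5
```

View pics/w18.png

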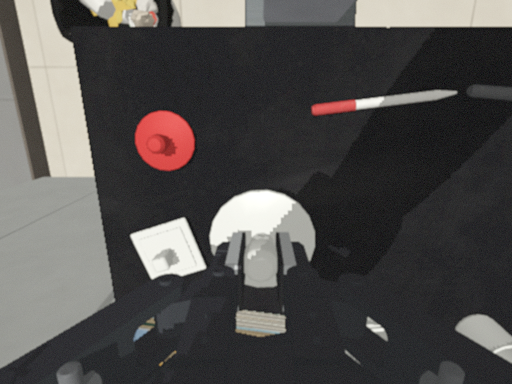

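Call:
step_arm:
  translation:
    - [-20,28,0]
    - [-48,66,0]
    - [-76,104,0]
    - [-104,142,0]
    - [-132,180,0]
    - [-160,218,0]
    - [-185,252,3]
    - [-198,272,3]
    - [-198,272,3]
    - [-198,272,3]
    - [-198,272,3]
  angular:
    - [0,0,0]
    - [0,0,0]
    - [0,0,0]
    - [0,0,0]
    - [0,0,0]
    - [0,0,0]
    - [0,0,0]
    - [0,0,0]
    - [0,0,0]
    - [0,0,0]
    - [0,0,0]
  hand: [-1,-1,-1,-1,-1,-1,-1,-1,-1,-1,-1]

```text
time_s: 25.35
ee_pos: [0.6459, 0.1436, 0.1629]
eef_rot: [-0.002, 0.0, 1.0, -0.0]
contact_force: [-0.0, -0.6, -0.8]
width: 0.0156
```

```bash
python3 - <<'E'
from wr import *
goto((.6472,.1445,.066,90));shot('w19');crop('w19',140,100,240,190,3);shot('sc19','scene');crop('sc19',200,90,120,110,6)
E
```

```text
now [0.6459 0.1436 0.1629] phi 90.0 w 0.0156 F [-0.  -0.6 -0.8] t 25.35
t [-1.6, 1.0, 96.9] r [-0.001, -0.003, -0.001] rows>= 1.9
```

View pics/w19_c.png

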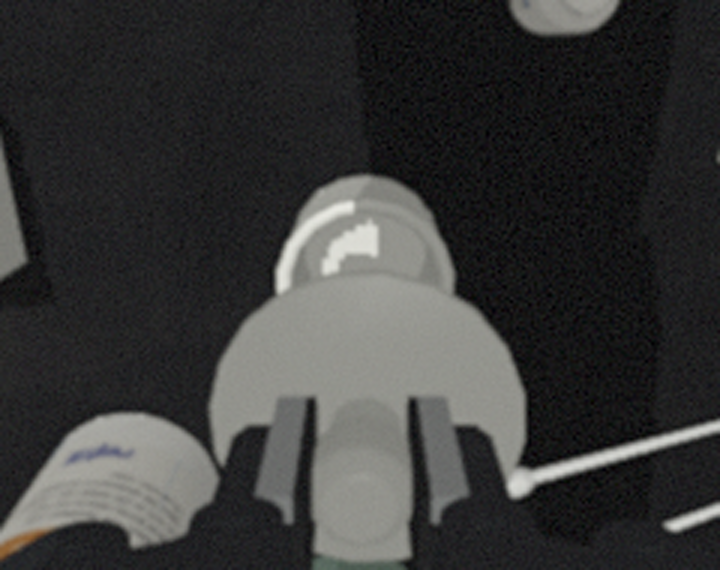

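View pics/sc19_c.png

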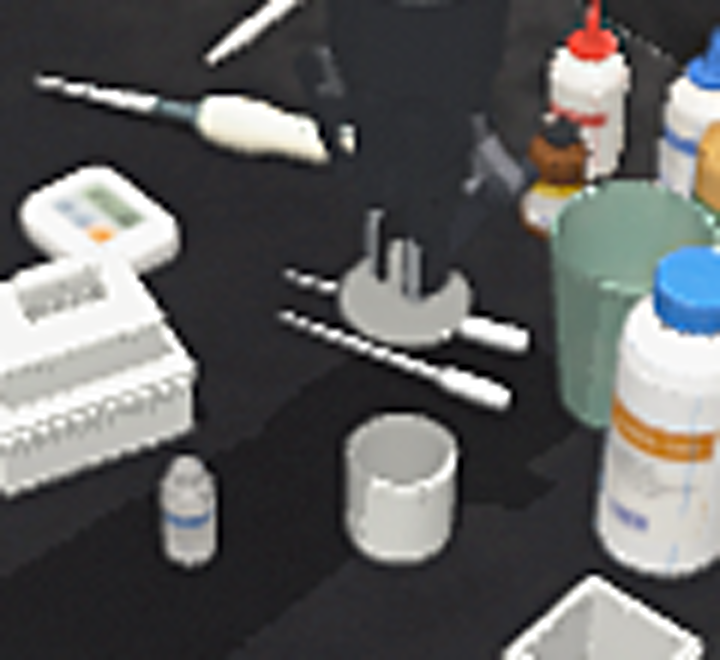

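```bash
cat >> wr.py <<'E'
def circ(n,pts,f,ox,oy,z,r,x0):
    from scipy.optimize import least_squares
    W=np.array([world(n,(u+.5)/f-.5+ox,(v+.5)/f-.5+oy,z)[:2] for u,v in pts])
    s=least_squares(lambda p:np.hypot(*(W-p).T)-r,x0);print(s.x.round(4),(s.fun*1000).round(1))
E
python3 - <<'E'
from wr import *
circ('w19',[(275,288),(281,255),(300,225),(330,205),(352,200),(440,236),(452,260),(456,285)],3,140,100,.054,.027,[.647,.144])
circ('w19',[(210,400),(230,345),(280,297),(365,272),(450,297),(505,345),(526,400)],3,140,100,.1629-.018+.012,.030,[.647,.144])
E
```

```text
[0.6478 0.1439] [ 0.3  0.1  0.1  0.1 -0.3  0.1  0.1  0.3]
[0.6454 0.1438] [-0.2  0.   0.1  0.3 -0.4  0.   0.1]
```

Call:
step_arm:
  translation:
    - [-2.2,0,25]
    - [-2.2,0,55]
    - [-2.2,0,75]
    - [-2.2,0,83]
    - [-2.2,0,87]
    - [-2.2,0,88]
    - [-2.2,0,88]
  angular:
    - [0,0,0]
    - [0,0,0]
    - [0,0,0]
    - [0,0,0]
    - [0,0,0]
    - [0,0,0]
    - [0,0,0]
  hand: [-1,-1,-1,-1,-1,-1,-1]

```text
time_s: 26.15
ee_pos: [0.6503, 0.1444, 0.0781]
eef_rot: [0.001, 0.0, 1.0, 0.0]
contact_force: [-0.1, 0.6, -1.2]
width: 0.0158
```

```bash
python3 - <<'E'
from wr import *
goto((.6478,.1439,.0655,90));shot('w20');crop('w20',140,100,240,190,3);shot('sc20','scene');crop('sc20',200,90,120,110,6);shot('sd20','side')
crop('sd20',220,100,110,110,6)
E
```

```text
now [0.6503 0.1444 0.0781] phi 90.0 w 0.0158 F [-0.1  0.6 -1.2] t 26.15
t [2.5, -0.5, 12.6] r [0.0, 0.002, -0.0] rows>= 0.3
```

View pics/w20_c.png

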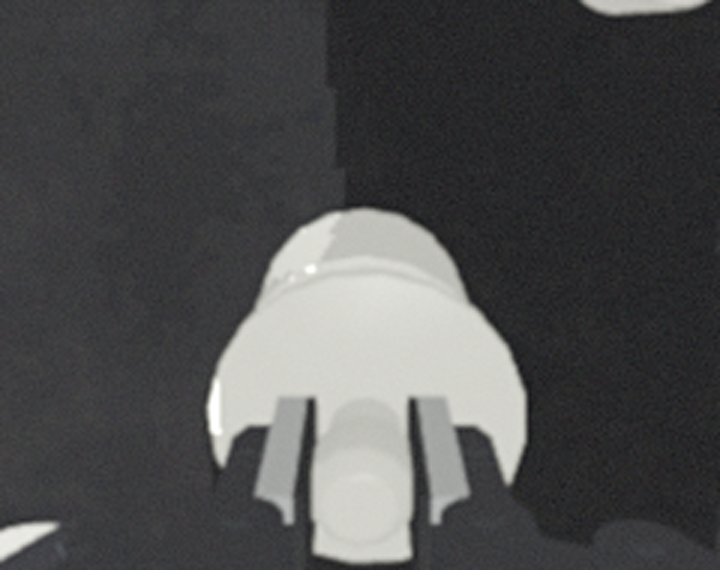

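View pics/sc20_c.png

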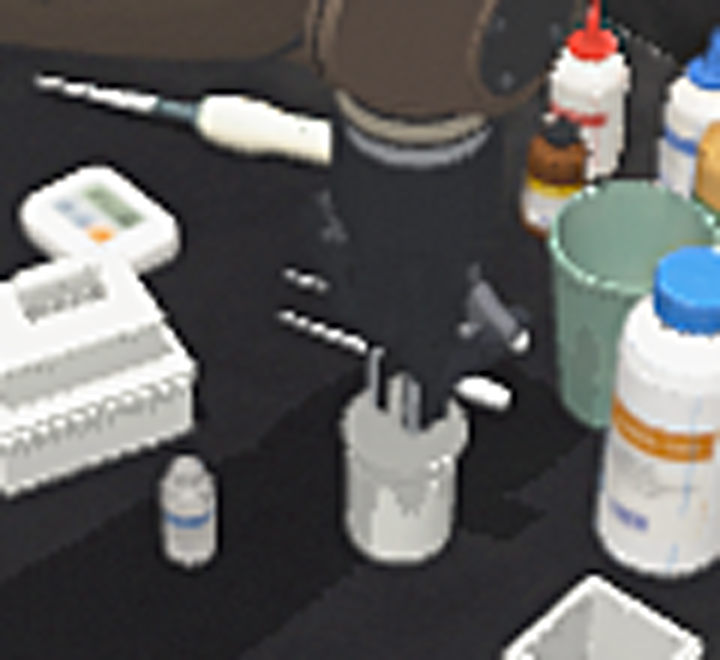

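View pics/sd20_c.png

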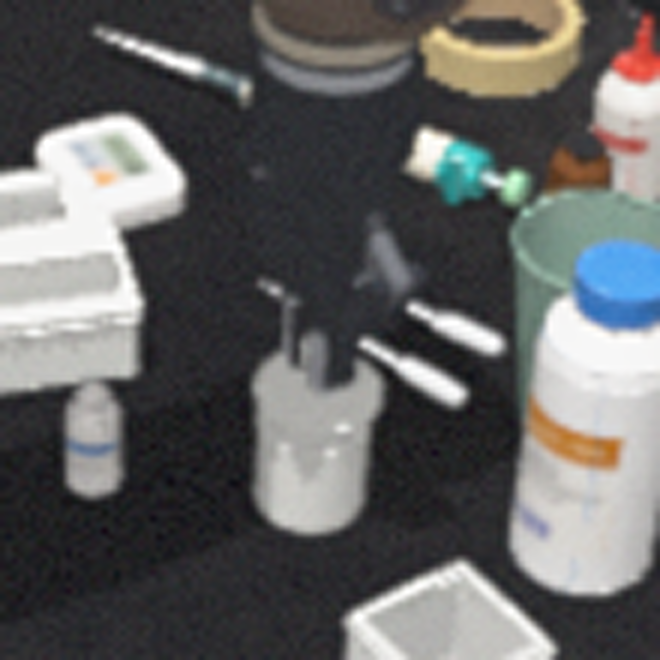

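Call:
step_arm:
  translation:
    - [1.5,0,5]
    - [1.5,0,8]
    - [1.5,0,10.5]
    - [1.5,0,12]
    - [1.5,0,12.5]
    - [1.5,0,12.5]
  angular:
    - [0,0,0]
    - [0,0,0]
    - [0,0,0]
    - [0,0,0]
    - [0,0,0]
    - [0,0,0]
  hand: [-1,-1,-1,-1,-1,-1]

```text
time_s: 26.9
ee_pos: [0.649, 0.1444, 0.0667]
eef_rot: [0.001, -0.0, 1.0, -0.0]
contact_force: [-3.0, 0.2, 7.3]
width: 0.0157
```

Call:
step_arm:
  translation:
    - [0,0,-0.5]
    - [0,0,-0.5]
    - [0,0,-0.5]
    - [0,0,-0.5]
    - [0,0,-10]
    - [0,0,-50]
    - [0,0,-95]
    - [0,0,-135]
    - [0,0,-135]
    - [0,0,-135]
  angular:
    - [0,0,0]
    - [0,0,0]
    - [0,0,0]
    - [0,0,0]
    - [0,0,0]
    - [0,0,0]
    - [0,0,0]
    - [0,0,0]
    - [0,0,0]
    - [0,0,0]
  hand: [-0.3,-0.3,-0.3,-0.3,-0.3,-0.3,0,0,0,0]

```text
time_s: 27.9
ee_pos: [0.6487, 0.1446, 0.2016]
eef_rot: [0.002, -0.0, 1.0, 0.0]
contact_force: [0.1, -0.4, 0.3]
width: 0.0427
```

```bash
python3 - <<'E'
from wr import *
goto((.45,-.10,.2,107),(.532,-.2325,.2,107));shot('w21');shot('sc21','scene');crop('sc21',200,90,120,110,6)
E
```

```text
now [0.6487 0.1446 0.2016] phi 90.0 w 0.0427 F [ 0.1 -0.4  0.3] t 27.9
t [198.8, -244.6, 0.7] r [-0.0, 0.004, -0.296] rows>= 6.3
t [116.9, -377.1, 1.0] r [-0.0, 0.004, -0.296] rows>= 3.1
```

View pics/w21.png

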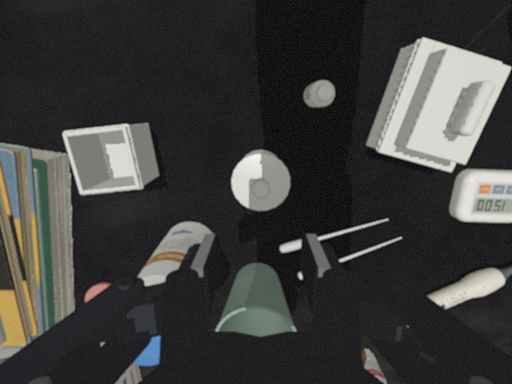

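View pics/sc21_c.png

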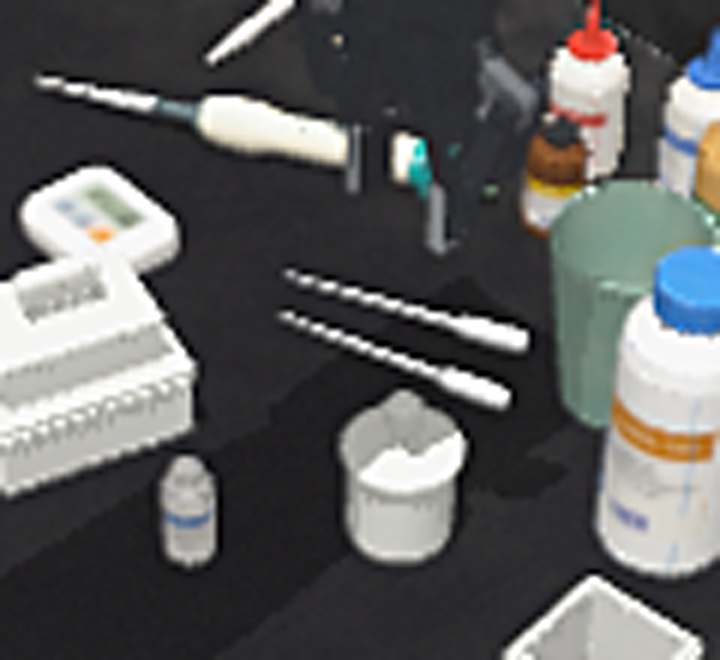

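```bash
python3 - <<'E'
from wr import *
crop('w21',50,110,120,100,6)
print('book', [world('w17',u,v,z).round(3) for u,v in [(215,295),(297,303)] for z in (0,.03,.06)])
print('book scene',[world('sc21',u,v,z).round(3) for u,v,z in [(319,227,0),(359,263,0)]])
E
```

```text
book [array([ 0.617, -0.187,  0.   ]), array([ 0.596, -0.181,  0.03 ]), array([ 0.575, -0.176,  0.06 ]), array([ 0.63 , -0.075,  0.   ]), array([ 0.608, -0.079,  0.03 ]), array([ 0.585, -0.084,  0.06 ])]
book scene [array([ 0.628, -0.088,  0.   ]), array([ 0.618, -0.234,  0.   ])]
```

View pics/w21_c.png

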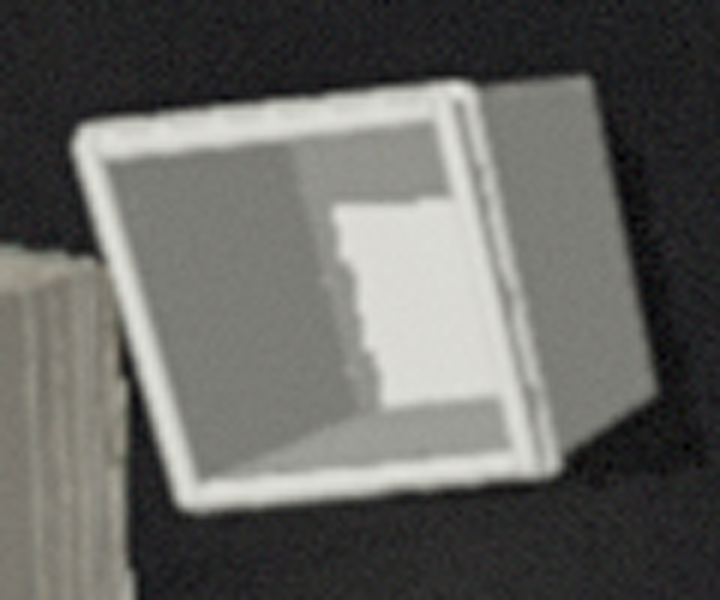

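View pics/sc21.png

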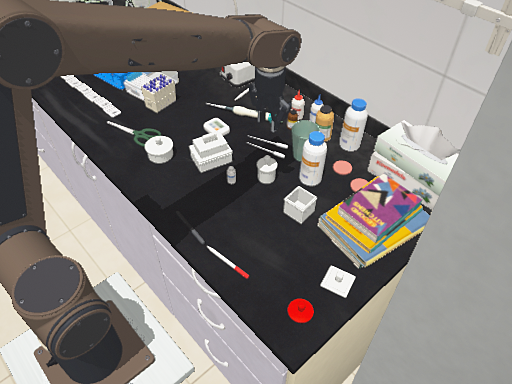

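```bash
python3 - <<'E'
from wfit import *
h=.031
P=[(75,132,-h,-h),(470,84,-h,h),(558,473,h,h),(187,512,h,-h)]
wfit([('w21',(a+.5)/6-.5+50,(b+.5)/6-.5+110,(x,y,.06)) for a,b,x,y in P],[.626,-.012,.1])
h=.033
P=[(139,226,h*0-h,-h),(188,211,-h,h),(202,239,h,h),(157,272,h,-h)]
from fit import *
E
```

```text
[ 0.6254 -0.0108] 6.2 res [ 1.4  0.5 -1.1  1.3 -1.2 -1.   0.9 -1.2]
```

Call:
step_arm:
  translation:
    - [15,-47,1]
    - [30,-94,1]
    - [45,-141,1]
    - [60,-188,1]
    - [75,-235,1]
    - [90,-282,1]
    - [104,-329,1]
    - [113,-360,1]
    - [116.9,-377,1]
    - [116.9,-377,1]
    - [116.9,-377,1]
    - [116.9,-377,1]
  angular:
    - [0,0,-0.04]
    - [0,0,-0.08]
    - [0,0,-0.12]
    - [0,0,-0.16]
    - [0,0,-0.2]
    - [0,0,-0.24]
    - [0,0,-0.28]
    - [0,0,-0.296]
    - [0,0,-0.296]
    - [0,0,-0.296]
    - [0,0,-0.296]
    - [0,0,-0.296]
  hand: [0,0,0,0,0,0,0,0,0,0,0,0]

```text
time_s: 29.2
ee_pos: [0.5313, -0.2308, 0.1975]
eef_rot: [-0.0, -0.148, 0.989, 0.001]
contact_force: [-0.0, -0.1, 0.3]
width: 0.0428
```

```bash
python3 - <<'E'
from wr import *
goto();shot('w22');crop('w22',190,100,140,120,5)
E
```

```text
now [ 0.5313 -0.2308  0.1975] phi 107.1 w 0.0428 F [-0.  -0.1  0.3] t 29.2
```

View pics/w22.png

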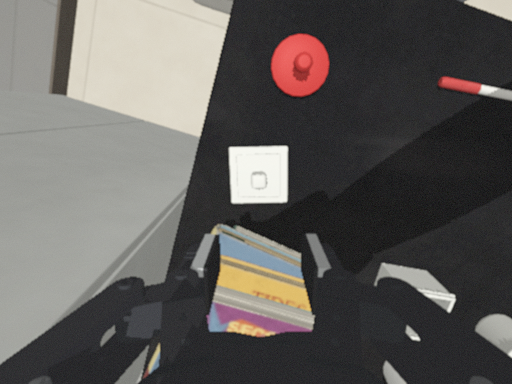

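View pics/w22_c.png

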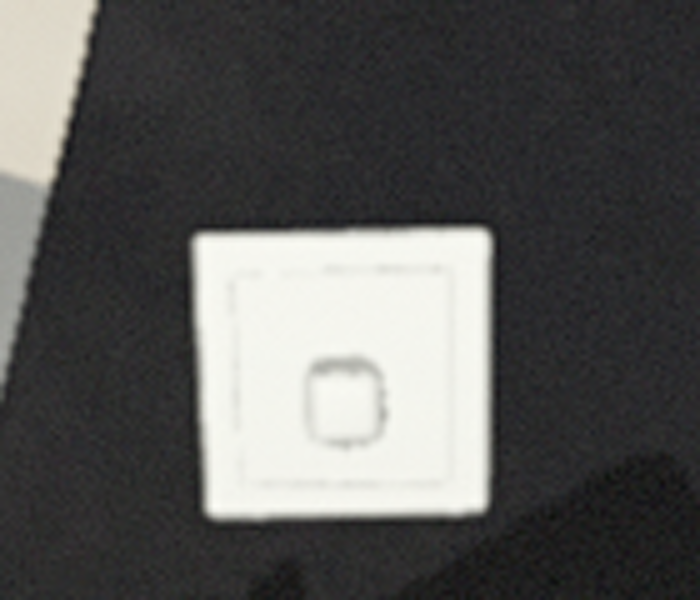

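```bash
python3 - <<'E'
from wfit import *
h=.033
P=[(192,233,-h,-h),(491,229,-h,h),(490,513,h,h),(207,520,h,-h)]
r=wfit([('w22',(a+.5)/5-.5+190,(b+.5)/5-.5+100,(x,y,.011)) for a,b,x,y in P],[.53,-.23,.3])
print(world('w22',190+345/5-.4,100+402/5-.4,.041))
goto((r[0],r[1],.0165,90+np.degrees(r[2])))
E
```

```text
[ 0.5324 -0.2328] 18.23 res [ 0.7  0.8 -0.5  0.4 -0.6 -0.6  0.5 -0.8]
[ 0.53119709 -0.23302329  0.041     ]
now [ 0.5314 -0.2309  0.1977] phi 107.1 w 0.0428 F [-0.2  0.  -0.1] t 29.25
t [-0.5, -2.2, 181.2] r [0.001, -0.0, -0.02] rows>= 3.6
```

Call:
step_arm:
  translation:
    - [-0.5,-2,50]
    - [-0.5,-2,100]
    - [-0.5,-2,150]
    - [-0.5,-2,174]
    - [-0.5,-2,181]
    - [-0.5,-2,181]
    - [-0.5,-2,181]
    - [-0.5,-2,181]
    - [-0.5,-2,181]
    - [-0.5,-2,181]
    - [-0.5,-2,181]
    - [-0.5,-2,181]
  angular:
    - [0,0,-0.019]
    - [0,0,-0.019]
    - [0,0,-0.019]
    - [0,0,-0.019]
    - [0,0,-0.019]
    - [0,0,-0.019]
    - [0,0,-0.019]
    - [0,0,-0.019]
    - [0,0,-0.019]
    - [0,0,-0.019]
    - [0,0,-0.019]
    - [0,0,-0.019]
  hand: [0,0,0,0,0,0,0,-1,-1,-1,-1,-1]
  grip_force: 50

```text
time_s: 30.45
ee_pos: [0.5336, -0.2352, 0.0194]
eef_rot: [0.002, -0.157, 0.988, -0.001]
contact_force: [-0.6, 0.3, 6.2]
width: 0.0147
```

Call:
step_arm:
  translation:
    - [0,0,-4]
    - [0,0,-15]
    - [0,0,-40]
    - [0,0,-80]
    - [0,0,-120]
    - [0,0,-160]
    - [0,0,-175]
    - [0,0,-175]
    - [0,0,-175]
  angular:
    - [0,0,0]
    - [0,0,0]
    - [0,0,0]
    - [0,0,0]
    - [0,0,0]
    - [0,0,0]
    - [0,0,0]
    - [0,0,0]
    - [0,0,0]
  hand: [-1,-1,-1,-1,-1,-1,-1,-1,-1]

```text
time_s: 31.35
ee_pos: [0.5311, -0.2337, 0.1902]
eef_rot: [-0.001, -0.157, 0.988, 0.001]
contact_force: [-0.9, -0.2, -1.3]
width: 0.015
```

```bash
python3 - <<'E'
from wr import *
goto((.53,-.05,.19,96.2),(.6255,-.0115,.17,96.2));shot('w23');crop('w23',150,150,240,190,3)
E
```

```text
now [ 0.5311 -0.2337  0.1902] phi 108.1 w 0.015 F [-0.9 -0.2 -1.3] t 31.35
t [-55.9, 175.0, 0.5] r [0.002, -0.002, 0.207] rows>= 3.7
t [-158.6, 181.9, 20.3] r [0.002, -0.002, 0.207] rows>= 2.1
```

View pics/w23_c.png

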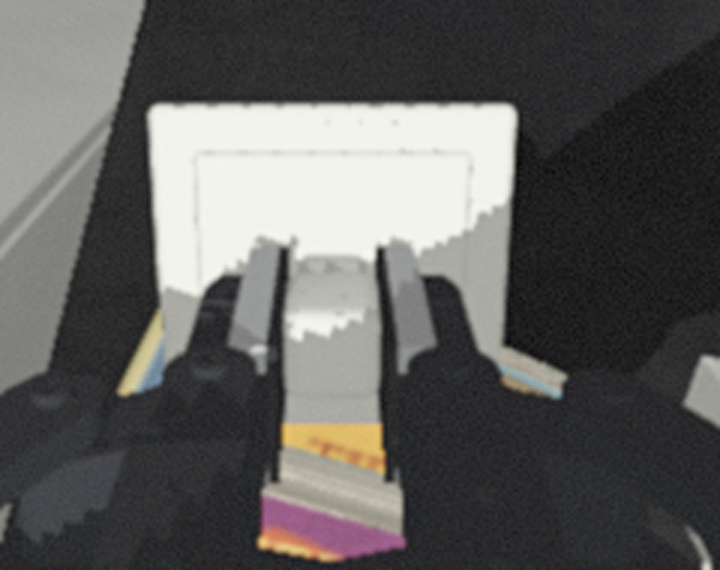

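Call:
step_arm:
  translation:
    - [-14,44,0]
    - [-28,88,0]
    - [-42,132,0]
    - [-60,165,0]
    - [-95,175,5]
    - [-130,180,12]
    - [-150,182,19]
    - [-158.6,182,20]
    - [-158.6,182,20]
    - [-158.6,182,20]
    - [-158.6,182,20]
  angular:
    - [0,0,0.05]
    - [0,0,0.1]
    - [0,0,0.15]
    - [0,0,0.2]
    - [0,0,0.207]
    - [0,0,0.207]
    - [0,0,0.207]
    - [0,0,0.207]
    - [0,0,0.207]
    - [0,0,0.207]
    - [0,0,0.207]
  hand: [-1,-1,-1,-1,-1,-1,-1,-1,-1,-1,-1]

```text
time_s: 32.5
ee_pos: [0.6257, -0.0127, 0.172]
eef_rot: [-0.0, -0.054, 0.999, -0.0]
contact_force: [-0.2, 0.7, -0.6]
width: 0.0152
```

```bash
python3 - <<'E'
from wr import *
goto((.6255,-.0115,.072,96.2));shot('w24');crop('w24',140,100,240,190,3);shot('sc24','scene');crop('sc24',240,130,120,110,6)
E
```

```text
now [ 0.6257 -0.0127  0.172 ] phi 96.2 w 0.0152 F [-0.2  0.7 -0.6] t 32.5
t [-0.0, 1.2, 100.0] r [0.0, -0.001, -0.001] rows>= 2.0
```

View pics/w24_c.png

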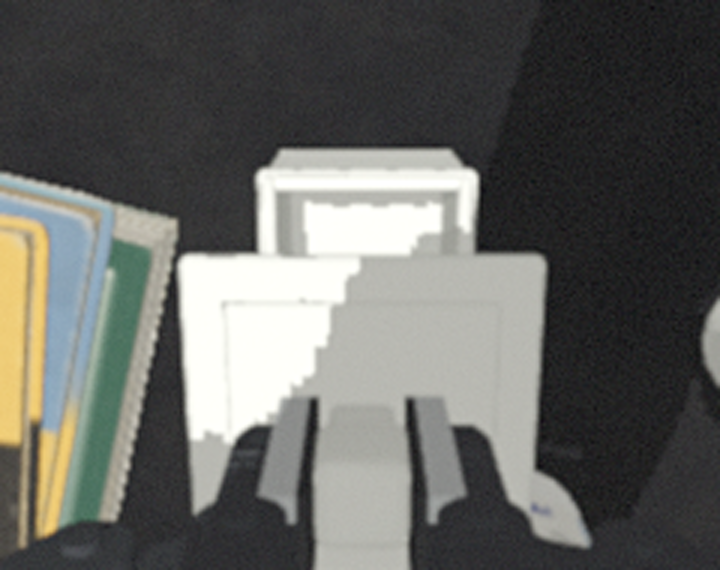

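View pics/sc24_c.png

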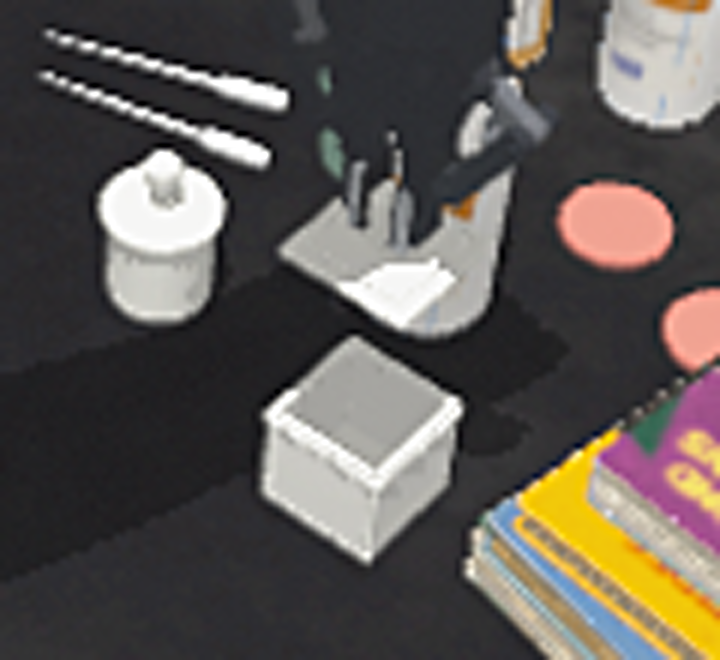

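```bash
python3 - <<'E'
from wr import *
a=np.radians(6.2);ax=np.array([np.cos(a),np.sin(a)]);ay=np.array([-ax[1],ax[0]])
f=lambda u,v:((u+.5)/3-.5+140,(v+.5)/3-.5+100)
zl=.172-.018+.011
for nm,p,q,z,h in [('jar',(256,168),(478,168),.06,.031),('lid',(179,254),(547,254),zl,.033)]:
    A=world('w24',*f(*p),z)[:2];B=world('w24',*f(*q),z)[:2];m=(A+B)/2+h*ax
    d=B-A;print(nm,m.round(4),'len',np.linalg.norm(d).round(4),'yaw',(np.degrees(np.arctan2(d[1],d[0]))-90).round(2))
    c=m-np.array([.6257,-.0127]);print('rel along',(c@ax).round(4),'across',(c@ay).round(4))
E
```

```text
jar [ 0.6233 -0.0121] len 0.0652 yaw 6.13
rel along -0.0023 across 0.0009
lid [ 0.6248 -0.0133] len 0.0657 yaw 6.13
rel along -0.0009 across -0.0005
```

Call:
step_arm:
  translation:
    - [0.5,1.3,25]
    - [0.5,1.3,55]
    - [0.5,1.3,75]
    - [0.5,1.3,84]
    - [0.5,1.3,88]
    - [0.5,1.3,88]
    - [0.5,1.3,88]
  angular:
    - [0,0,0]
    - [0,0,0]
    - [0,0,0]
    - [0,0,0]
    - [0,0,0]
    - [0,0,0]
    - [0,0,0]
  hand: [-1,-1,-1,-1,-1,-1,-1]

```text
time_s: 33.3
ee_pos: [0.6269, -0.0111, 0.0857]
eef_rot: [0.001, -0.054, 0.999, -0.0]
contact_force: [0.7, -0.6, -1.5]
width: 0.015
```

```bash
python3 - <<'E'
from wr import *
goto((.6255,-.0115,.0715,96.2));shot('w25');crop('w25',140,100,240,190,3);shot('sc25','scene');crop('sc25',240,130,120,110,6);shot('sd25','side')
crop('sd25',240,140,120,110,6)
E
```

```text
now [ 0.6269 -0.0111  0.0857] phi 96.2 w 0.015 F [ 0.7 -0.6 -1.5] t 33.3
t [1.4, -0.3, 14.2] r [-0.001, 0.003, -0.0] rows>= 0.3
```

View pics/w25_c.png

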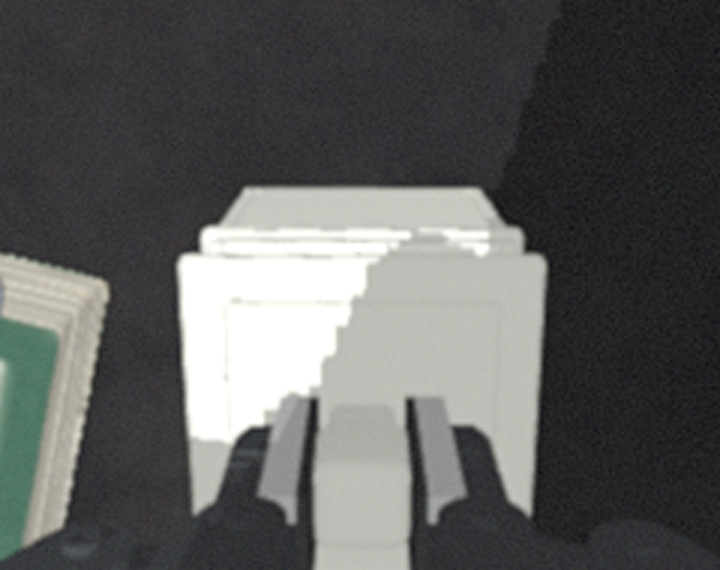

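View pics/sc25_c.png

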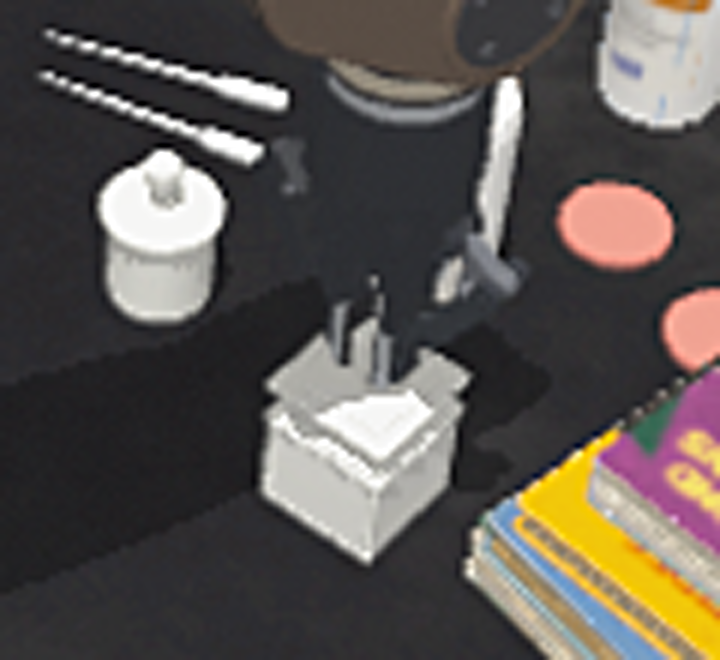

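View pics/sd25_c.png

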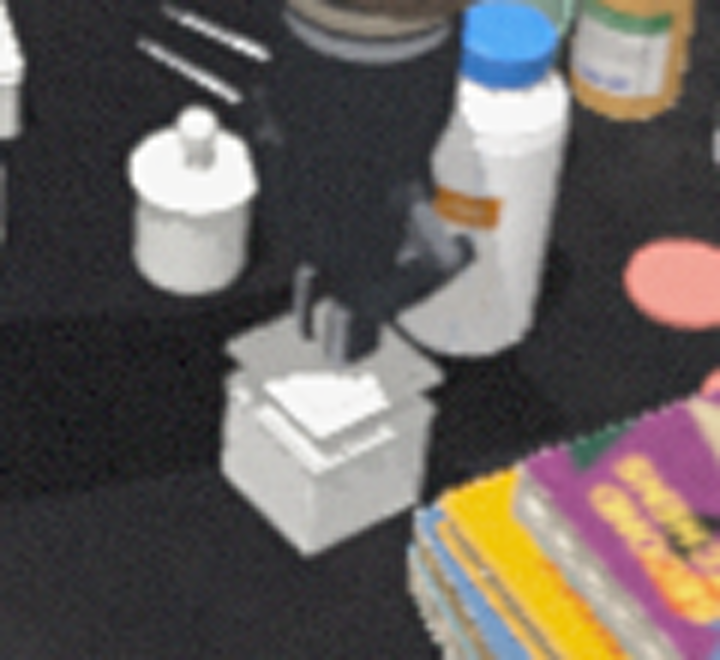

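Call:
step_arm:
  translation:
    - [1.3,0,5]
    - [1.3,0,9]
    - [1.3,0,11.5]
    - [1.3,0,13]
    - [1.3,0,14]
    - [1.3,0,14]
  angular:
    - [0,0,0]
    - [0,0,0]
    - [0,0,0]
    - [0,0,0]
    - [0,0,0]
    - [0,0,0]
  hand: [-1,-1,-1,-1,-1,-1]

```text
time_s: 34.05
ee_pos: [0.6246, -0.0109, 0.0726]
eef_rot: [-0.001, -0.054, 0.999, 0.0]
contact_force: [-6.2, 1.4, 12.1]
width: 0.0153
```

Call:
step_arm:
  translation:
    - [0,0,-1]
    - [0,0,-1]
    - [0,0,-1]
    - [0,0,-1]
    - [0,0,-1]
    - [0,0,-10]
    - [0,0,-50]
    - [0,0,-95]
    - [0,0,-135]
    - [0,0,-135]
    - [0,0,-135]
  angular:
    - [0,0,0]
    - [0,0,0]
    - [0,0,0]
    - [0,0,0]
    - [0,0,0]
    - [0,0,0]
    - [0,0,0]
    - [0,0,0]
    - [0,0,0]
    - [0,0,0]
    - [0,0,0]
  hand: [-1,-0.3,-0.3,-0.3,-0.3,-0.3,-0.3,0,0,0,0]

```text
time_s: 35.15
ee_pos: [0.6254, -0.0111, 0.2075]
eef_rot: [0.002, -0.054, 0.999, -0.0]
contact_force: [-0.2, 0.6, -1.1]
width: 0.0426
```

```bash
python3 - <<'E'
from wr import *
goto();shot('w26');crop('w26',140,100,240,190,3);shot('sc26','scene');crop('sc26',240,130,120,110,6);shot('sd26','side')
crop('sd26',240,140,120,110,6)
E
```

```text
now [ 0.6254 -0.0111  0.2075] phi 96.2 w 0.0426 F [-0.2  0.6 -1.1] t 35.15
```

View pics/w26_c.png

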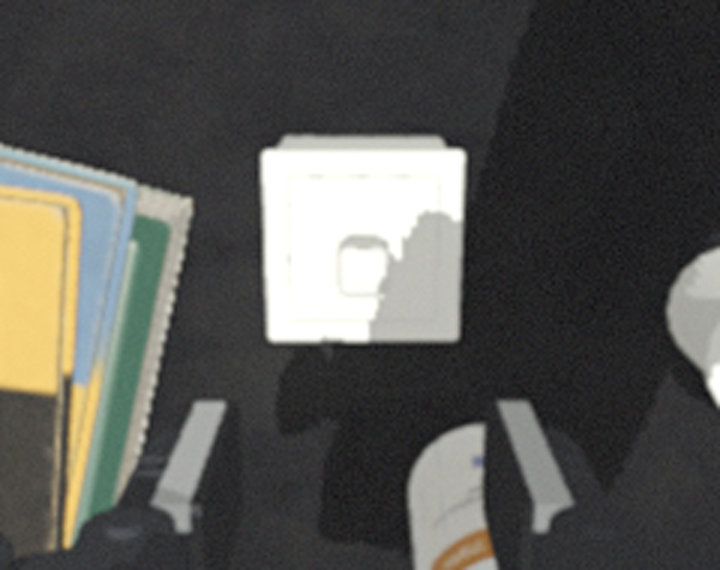

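View pics/sc26_c.png

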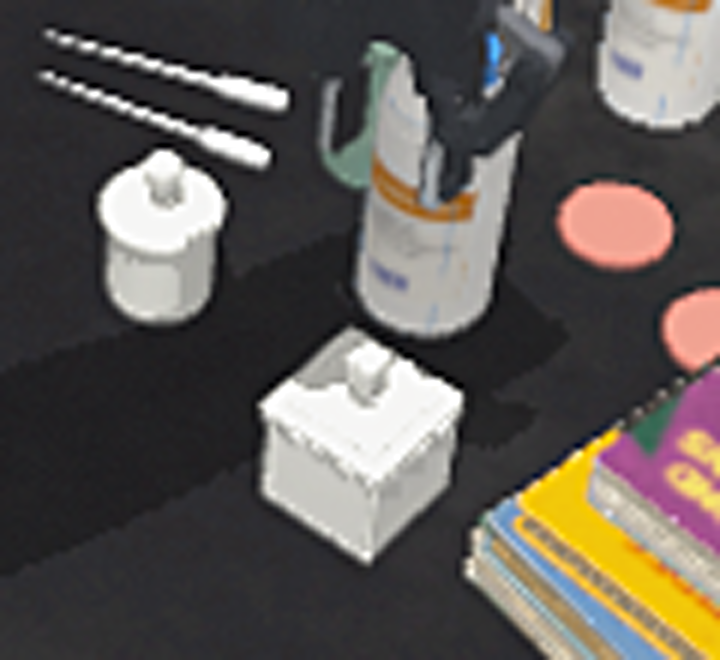

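View pics/sd26_c.png

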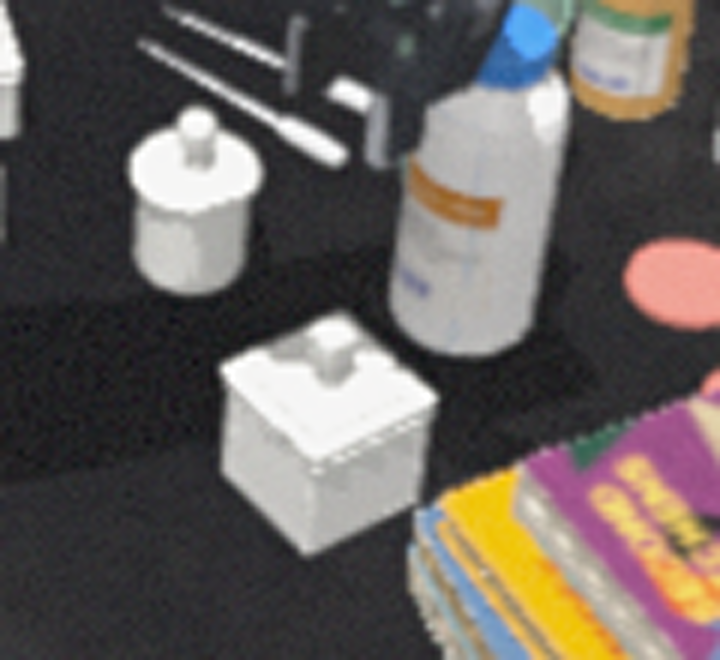

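```bash
python3 - <<'E'
from wr import *
shot('sc27','scene');crop('sc27',130,110,120,100,6);shot('sd27','side');crop('sd27',140,100,120,100,6)
E
```

```text
(no output)
```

View pics/sc27_c.png

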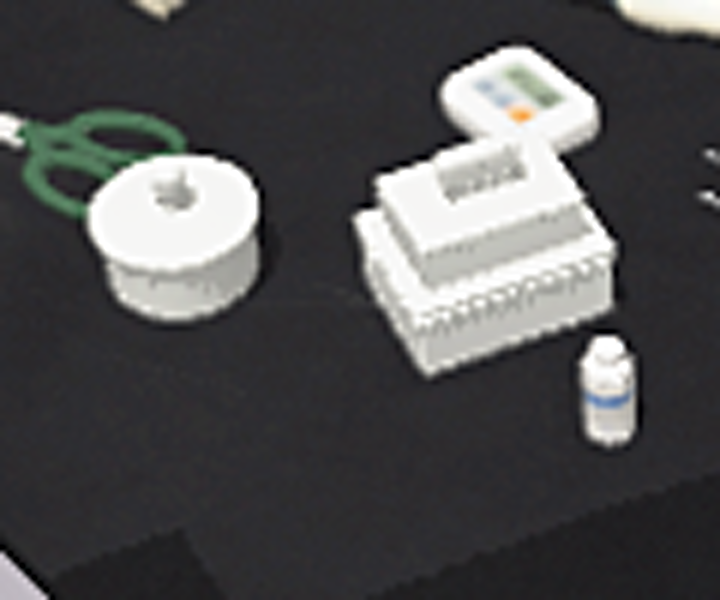

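View pics/sd27_c.png

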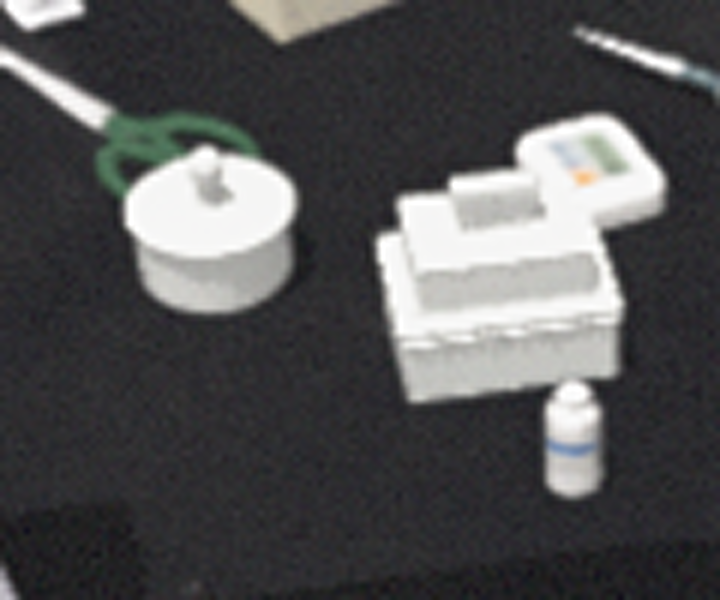

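```bash
python3 - <<'E'
from wr import *
from fit import *
def tri(a,b):
    A=((a[0]+.5)/6-.5+130,(a[1]+.5)/6-.5+110);B=((b[0]+.5)/6-.5+140,(b[1]+.5)/6-.5+100)
    r=least_squares(lambda p:np.r_[proj('scene',p)[0]-A,proj('side',p)[0]-B],[.5,.4,.04]);return r.x.round(4),r.fun.round(2)
print('wide flange top',tri((174,212.5),(210,202)))
for n,a,b in [('bottom',(420,325),(400,338)),('right',(616,250),(624,298)),('left',(356,215),(376,235))]: print(n,tri(a,b))
E
```

```text
wide flange top (array([0.4652, 0.4282, 0.0516]), array([ 0.14, -0.34, -0.2 ,  0.32]))
bottom (array([0.5028, 0.2711, 0.0611]), array([ 0.12, -0.3 , -0.17,  0.27]))
right (array([0.6129, 0.2539, 0.0564]), array([ 0.35, -0.88, -0.49,  0.79]))
left (array([0.5284, 0.3588, 0.0567]), array([-0.02,  0.06,  0.03, -0.05]))
```

```bash
python3 - <<'E'
from wr import *
th=np.linspace(0,2*np.pi,180)
for x,y,r,z0,z1,nm in [(.4685,.4358,.043,.040,.046,'wide')]:
  for n,ox,oy in [('sc27',130,110),('sd27',140,100)]:
    q=np.r_[overlay(n,np.c_[x+r*np.cos(th),y+r*np.sin(th),0*th+z0]),overlay(n,np.c_[x+r*np.cos(th),y+r*np.sin(th),0*th+z1])]
    q=(q-[ox,oy]+.5)*6-.5;print(nm,n,q.min(0).round(),q.max(0).round(),'knob top',((overlay(n,[x,y,.074])[0]-[ox,oy]+.5)*6-.5).round())
a=np.radians(-13.6);c,s=np.cos(a),np.sin(a)
for n,ox,oy in [('sc27',130,110),('sd27',140,100)]:
  print(n,[((overlay(n,[.575+c*lx-s*ly,.3148+s*lx+c*ly,z])[0]-[ox,oy]+.5)*6-.5).round().tolist() for lx,ly,z in [(-.055,-.041,.046),(.055,-.041,.046),(-.055,.041,.046),(-.022,0,.101),(.022,0,.101)]])
E
```

```text
wide sc27 [ 89. 153.] [260. 275.] knob top [165. 167.]
wide sd27 [126. 155.] [296. 263.] knob top [205. 158.]
sc27 [[417.0, 319.0], [617.0, 247.0], [352.0, 220.0], [436.0, 164.0], [517.0, 136.0]]
sd27 [[404.0, 339.0], [624.0, 307.0], [376.0, 241.0], [450.0, 189.0], [539.0, 177.0]]
```

```bash
python3 - <<'E'
from cell import robot
print(robot.hand_in())
E
```

```text
the job is handed in; nothing more can be done
None
```

The job is handed in, after about 35 s of the 122 s allowed. The rack stands in the trough and all four dishes are closed with their own lids.

- **Lids:** at each set-down, the height of the tool when it made contact put the lid within about 1 mm of fully seated. The pictures afterwards show every lid level and centred on its dish to within a few mm.
- **Rack:** it was set on the trough floor, and the wrist camera showed it inside the walls with room all round before the lid went on.
- **Bottle and bystanders:** the tall bottle was still upright, nothing else was moved, and the red look-alike was left alone. The gripper was well clear when I handed in.
- **Check that disagreed:** in the last side-camera picture the trough and wide-dish lids appear about 1 to 1.5 pixels (3 to 4 mm) higher than predicted. The scene camera agrees with fully seated to about 1 pixel. Both lids shift the same way and the contact heights fit, so I put this down to the side camera's calibration.
- **Height from the two cameras together:** this came out 5 to 15 mm too high for those two lids. The two views are too close together to resolve that, so I did not rely on it.

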